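# Set the pine-cone sizer by its eccentric and sort a tray of cones

### The arm

A 7-joint arm with a two-finger parallel gripper is mounted at the origin on the work surface. World frame = base frame: x ahead of the robot, y to its left, z up, the work surface at z = 0. Lengths are in m, angles in rad, forces in N, time in s.
With the tool pointing down it reaches from about 0.4 to 0.85 m from the base axis. Payload 4.5 kg.
Tool frame: the origin (TCP) lies on the centre line of the jaws, within the pads' length; the fingertips stand r.tip_extent ahead of it and the grasp point (between the pads) is the TCP (r.tip_extent is the distance from the TCP to the fingertips, in m); z points along the fingers, y is the line along which they close (so a half turn about z gives the same grasp; the last joint's range is limited). The gripper opens to 88 mm and grips with 3 to 60 N. Pads are 18 mm wide; open, the fingers measure 123 mm over their backs; the gripper's body (75 mm by 187 mm) begins 45 mm behind the grasp point.
Start: joints at [-1.083, 0.689, -0.195, 1.565, 0.157, 0.902, -0.215], TCP at [0.274, 0.562, 0.258] pointing down, gripper open.
Joint ranges: [-3.01, 3.01], [-0.46, 2.08], [-1.47, 1.51], [0.13, 2.56], [-1, 4.14], [0.04, 2.09], [-2.66, 2.66]. Speed limits (rad/s): [2.57, 2.57, 3.14, 3.14, 3.14, 3.14, 3.14].

### API

Orientations are given as a unit quaternion [x, y, z, w].
In Python, from plant import sensors, vision, finish_job, r gives the robot as it stands. The module is installed in compiled form; this text tells all that it offers.
- The arm moves only by the tool step_arm, never from a script. Its argument "steps" is a list of rows, each a list of 2 entries, a list of its own where there are three numbers: the shift along the tool's x, y, z in cm, then the turn, a rotation vector about the tool's x, y, z in degrees. A call has 1 to 12 rows; each row shifts and turns the commanded pose from where the row before left it, along the tool's axes as they then stand; what a row does not reach is not made up. A row lasts 1/8 s, in which the tool goes at most 62.5 mm and 10.7 degrees, less where a joint would pass 70% of its speed; a pose out of reach is approached as far as the arm can. A call with a gripper value outside its range is refused whole. "claw" is the opening, from -1 (shut) to 1 (fully open), set as the call begins (left out, the last holds). The fingers move at their own pace and stop on an object; "grip_force" is the grip in N (left out, the last holds). Time passes only in rows, so rows that do not move let the fingers close. It gives the time, the measured TCP pose, the force, the opening and the grip force at its end, in the units of the state.
- sensors.get_state(): the state, without advancing time (a new reading comes with each control period).
- vision.snapshot(name): name is "scene" or "side" or "wrist"; returns a dict with "img" (384x512x3 uint8, red, green, blue), "fx", "fy", "cx", "cy" (pixels), "k1" (the pictures are not rectified: a ray, as slopes to the right and down, at radius r is drawn at 1 + k1 r^2 times it, then the intrinsics apply), "position" and "rotation" of the camera in the world. Camera axes: x right, y down, z forward; pixel columns grow to the right and rows downward; lengths in m; the calibration is good to about 2 mm. A picture is of the moment at which its call begins. There is no depth.
- finish_job(): hands the job in; it is judged then, once.
The state is a dict: "clock": time; "q": joint angles; "qd": joint speeds; "joint_torque": joint torques, N m; "tool_pos": TCP position; "eef_rot": TCP orientation; "contact_force": force on the tool from outside, world axes, zero at the start; "moment": the same for the moment, N m; "opening": opening from 0.0 (shut) to 1.0 (fully open); "finger_force": force on a finger pad.
Only numpy, scipy, OpenCV 4.12 (cv2) and the standard library are available. Lean on these libraries where they do the work, as an engineer would, in place of code of your own. Each camera call takes 0.05 s, during which the arm holds its last target. There are 200 camera calls.

### The job

Turn the sizer's eccentric bolt until the gap between the two rods takes the T-gauge's 50 mm blade with about 3 mm of play, check it by lowering the gauge into the gap at the cam end and sliding it through the middle to the far end with its plate on the rods, then stand the gauge upright on the table clear of the sizer. Then lift the tray by its bar to tip the cones onto the rods so that the small ones drop through, and lower it level again. Pick the large cone off the rods and put it in the white bin, leaving the gap as set and all the other things on the table where they are.

Things in the scene. Friction and masses are not known exactly. Their poses are not given: they have to be found in the camera images.
- sizer: Plywood pine-cone sizer, fixed, base 320 x 300 mm. Origin on the table under the slot's middle; x along the slot (roughly away from the robot), y towards the tipping tray. Two steel rods 20 mm thick, 280 mm long, lie along x, axes 100 mm up (tops 110). End walls 158 mm high at x = +-139 mm. A pan 270 x 130 mm under the rods catches what falls through. All of it, cones included, is below 200 mm.
- fixed_edge (a point): Middle of the inner face of the fixed rod (tray side, +y of the slot), at rod-axis height; its axes are the sizer's. Where this rod sits across the slot differs by a few mm from one sizer to the next.
- moving_edge (a point): Middle of the inner face of the moving rod (cam side), at rod-axis height; the open gap is its distance from fixed_edge along the sizer's y.
- cam (a joint): Eccentric bolt that shifts the moving rod (rad, -1.35 to 1.35; about 0.3 N m of friction, stays where it is left). Positive is anticlockwise seen from above and widens the gap: gap = 52 mm + 10 mm per rad, plus a fixed shift of up to 2.5 mm either way of the fixed rod. It starts too narrow.
- cam_grip (a point): Middle of the eccentric bolt's black bar handle: upright bar 84 long, 14 thick, 34 mm high (from 129 to 163 mm above the table), at sizer x = -80, y = -140 mm, turning about a vertical axis through this point. Its own x is along the bar; at cam = 0 that is the sizer's x.
- gauge: T-gauge, about 0.3 kg, stands on the table at first. Origin mid-underside, x along its length. From below: aluminium blade 70 long, 50 wide (y), 26 high; shoulder plate 80 x 80 x 8; wooden handle 70 long, 18 thick (y), 60 high (top 94 mm above the origin). In use the blade hangs in the gap, gauge x along the slot, plate on the rods: origin then 84 mm above the table.
- tray (a joint): Angle (rad) of the tipping tray: 0 level, up to 1.3 tipped towards the slot. Plywood tray 200 x 100 mm with 45 mm walls on three sides, 0.45 kg, hinged along its slot-side edge; it falls back by its own weight if let go. At about 1.1 rad everything has rolled out over the rods.
- tray_bar (a point): Middle of the tray's handle: a round horizontal steel bar 12 mm thick, 110 mm long along the sizer's x, 55 mm out from the tray's outer wall, 155 mm from the hinge line and 25 mm above the tray floor's level; 150 mm above the table when level. The bar can turn between the fingers as the tray swings.
- tray_hinge (a point): Middle of the tray's hinge line (along the sizer's x), at sizer y = 62 mm, 125 mm above the table. This point's axes turn with the tray.
- large_cone: Large dark-brown pine cone, 62 mm across, 66 mm long, about 35 g, origin at its middle, z along its length. Starts standing in the tray with the small ones; in a properly set gap it stays on the rods lying any way round, its middle 105 to 125 mm above the table.
- small_cone_a: Small pine cone, 40 mm across, 44 mm long, origin at its middle; falls through a properly set gap.
- small_cone_b: A second small pine cone, like the first.
- bin: White open square bin for large cones, 135 x 135 x 60 mm, 5 mm walls, fixed; origin under its middle.
- slats: Bundle of dark wooden slats, 130 x 50 x 25 mm, lying loose; bystander. Origin at the middle of the underside, x along its length.
- tape: Roll of tape standing flat, 90 mm across, 48 mm high; bystander. Origin under its middle.
- cutter: Black box cutter lying flat, 180 mm long, 25 mm high; bystander. Origin under its middle.
- mug: White mug, 82 mm across, 90 mm high; bystander. Origin under its middle.
- jar: Glass jar with steel lid, 72 mm across, 90 mm high; bystander. Origin under its middle.
- spray: White plastic bottle, 66 mm across, 190 mm high; bystander. Origin under its middle.
Not all that is in view belongs to the job. What is shaped like the small_cone_a but green or orange is not meant. What is shaped like the large_cone but blue or pink is not meant.

How it is judged:
On the way, in this order (a step that is already met when the one before it is completed fails the run):
1. the gap is set 1 to 6 mm wider than the gauge blade, the cam at rest (y of moving_edge in the frame of fixed_edge between -0.056 and -0.051 m and velocity of joint cam between -0.05 and 0.05 rad/s), for 0.2 s.
2. the gauge is down in the gap at the cam end (its middle at least 40 mm from the slot's middle) (y of moving_edge in the frame of fixed_edge between -0.056 and -0.051 m and z of gauge in the frame of sizer between 0.07 and 0.089 m and y of gauge in the frame of sizer between -0.025 and 0.025 m and angle between the x axis of gauge and the x axis of sizer, either way round below 0.12 rad and x of gauge in the frame of sizer below -0.04 m), for 0.1 s.
3. the gauge, still down in the gap, passes the middle (y of moving_edge in the frame of fixed_edge between -0.056 and -0.051 m and z of gauge in the frame of sizer between 0.07 and 0.089 m and y of gauge in the frame of sizer between -0.025 and 0.025 m and angle between the x axis of gauge and the x axis of sizer, either way round below 0.12 rad and x of gauge in the frame of sizer between -0.02 and 0.02 m).
4. the gauge, still down in the gap, reaches the far end (at least 40 mm past the middle) (y of moving_edge in the frame of fixed_edge between -0.056 and -0.051 m and z of gauge in the frame of sizer between 0.07 and 0.089 m and y of gauge in the frame of sizer between -0.025 and 0.025 m and angle between the x axis of gauge and the x axis of sizer, either way round below 0.12 rad and x of gauge in the frame of sizer above 0.04 m), for 0.1 s.
5. the gauge stands on the table (height (world z) of gauge below 0.012 m and angle between gauge's own z axis and vertical below 0.1 rad and linear speed of gauge below 0.03 m/s), for 0.2 s.
6. the tray is tipped past 0.8 rad (value of joint tray above 0.8 rad), for 0.05 s.
7. the tray is level again, small cones in the pan, the large cone on the rods (value of joint tray below 0.08 rad and x of small_cone_a in the frame of sizer between -0.14 and 0.14 m and y of small_cone_a in the frame of sizer between -0.07 and 0.07 m and height (world z) of each of small_cone_a, small_cone_b below 0.075 m and x of small_cone_b in the frame of sizer between -0.14 and 0.14 m and y of small_cone_b in the frame of sizer between -0.07 and 0.07 m and x of large_cone in the frame of sizer between -0.14 and 0.14 m and y of large_cone in the frame of sizer between -0.06 and 0.06 m and z of large_cone in the frame of sizer between 0.095 and 0.15 m), for 0.1 s.
At the end, for the whole second after the job is handed in: The gap between the rods is 51 to 56 mm; the gauge stands upright on the table at rest; both small cones lie in the pan under the rods; the large cone is in the white bin; the tray is level (under 0.08 rad) (all of step 5 and y of moving_edge in the frame of fixed_edge between -0.056 and -0.051 m and x of small_cone_a in the frame of sizer between -0.14 and 0.14 m and y of small_cone_a in the frame of sizer between -0.07 and 0.07 m and height (world z) of each of small_cone_a, small_cone_b below 0.075 m and x of small_cone_b in the frame of sizer between -0.14 and 0.14 m and y of small_cone_b in the frame of sizer between -0.07 and 0.07 m and x of large_cone in the frame of bin between -0.0625 and 0.0625 m and y of large_cone in the frame of bin between -0.0625 and 0.0625 m and height (world z) of large_cone below 0.06 m and value of joint tray below 0.08 rad); the robot touches nothing.
It fails at once if a bystander (slats, tape, cutter, mug, jar or bottle) is moved more than 30 mm (distance of any of slats, tape, cutter, mug, jar, spray from where it was at the start of the episode above 0.03 m).
It also fails if it takes over 72 s, if anything falls off the work surface, if the arm or the gripper's body presses on something with over 40 N, if the wrist force passes 120 N, or if a joint passes its speed limit or range.

## Working session

There is one attempt and no reset: what is moved stays moved. The work goes in short steps, Python scripts to look and compute and a tool call to move; the robot and the scene stay as the last step left them, time stands still between calls to the robot, and variables do not carry over. Pictures are saved under pics/ and viewed, at most 10 in all, crops included, and the job is handed in when it is done.

Besides the shell and the picture viewer there is one more tool, called after "Call:" by a JSON object that holds its "fn" and its "kwargs". step_arm: Moves the arm, as the interface text tells. Its arguments: {"type":"object","properties":{"steps":{"type":"array"},"claw":{"type":"number"},"grip_force":{"type":"number"}},"required":["steps"]}

```bash
mkdir -p pics; cat > h.py <<'E'
import numpy as np, cv2
from scipy.spatial.transform import Rotation as R
from plant import sensors, vision, r
def snap(n,f=None):
    s=vision.snapshot(n)
    if f: cv2.imwrite('pics/'+f,s['img'][:,:,::-1])
    return s
def rotm(s):
    a=np.array(s['rotation'],float)
    return a if a.shape==(3,3) else R.from_quat(a).as_matrix()
def ray(s,u,v):
    K=np.array([[s['fx'],0,s['cx']],[0,s['fy'],s['cy']],[0,0,1.]])
    p=cv2.undistortPoints(np.array([[[u,v]]],float),K,np.array([s['k1'],0,0,0.]))[0,0]
    return np.array(s['position'],float), rotm(s)@np.array([p[0],p[1],1])
def onz(s,u,v,z):
    o,d=ray(s,u,v); return o+d*(z-o[2])/d[2]
def proj(s,P):
    c=rotm(s).T@(np.array(P,float)-np.array(s['position']))
    x,y=c[0]/c[2],c[1]/c[2]; k=1+s['k1']*(x*x+y*y)
    return s['fx']*x*k+s['cx'], s['fy']*y*k+s['cy']
def tri(a,b):
    # least-squares point of rays [(s,u,v),...]
    A=np.zeros((3,3));B=np.zeros(3)
    for s,u,v in (a,b):
        o,d=ray(s,u,v);d=d/np.linalg.norm(d);M=np.eye(3)-np.outer(d,d);A+=M;B+=M@o
    return np.linalg.solve(A,B)
E
python3 - <<'E'
from h import *
import pickle
S={}
for n in('scene','side','wrist'):
    S[n]=snap(n); print(n,S[n]['position'],np.round(rotm(S[n]),3).tolist(),S[n]['fx'],S[n]['k1'])
pickle.dump(S,open('s0.pkl','wb'))
a=[cv2.resize(S[n]['img'],(800,600)) for n in('scene','side')]
for n,i in zip(('scene','side'),a): cv2.imwrite(f'pics/{n}0.png',i[:,:,::-1])
print(r.tip_extent, sensors.get_state())
E
```

```text
scene [1.07678916 0.43298196 1.11219242] [[-0.682, 0.595, -0.425], [0.731, 0.552, -0.4], [-0.003, -0.584, -0.812]] 452.8690727446124 -0.14843051396403154
side [ 0.05018804 -0.77669612  0.90011662] [[0.805, -0.41, 0.429], [-0.593, -0.532, 0.604], [-0.019, -0.74, -0.672]] 382.7055722750238 0.04224372927793149
wrist [0.20832961 0.59287373 0.38348672] [[0.439, 0.862, 0.254], [0.898, -0.421, -0.124], [-0.0, 0.282, -0.959]] 264.75421673105853 -0.01197554908187572
0.019 {'clock': 0.15, 'q': array([-1.08319158,  0.68979357, -0.19456327,  1.56606107,  0.15731278,
        0.90250844, -0.21510915]), 'qd': array([-0.00101542, -0.00148464, -0.00185482, -0.00352039,  0.00056421,
        0.00048362, -0.00018871]), 'joint_torque': array([-1.58800394e-03, -5.27860987e+01, -1.26836143e+00, -1.53587723e+01,
       -5.24562097e-02,  3.86391461e-03,  9.44122417e-05]), 'tool_pos': array([0.27381608, 0.56133967, 0.25710551]), 'eef_rot': array([ 2.24918231e-01,  9.74377399e-01, -6.79568444e-04, -1.11666400e-04]), 'contact_force': array([ 1.08762293, -0.13760056, -0.37361317]), 'moment': array([ 0.00072348, -0.00993586,  0.01193029]), 'finger_force': 0.0, 'opening': 1.0002001298403826}
```

View pics/scene0.png

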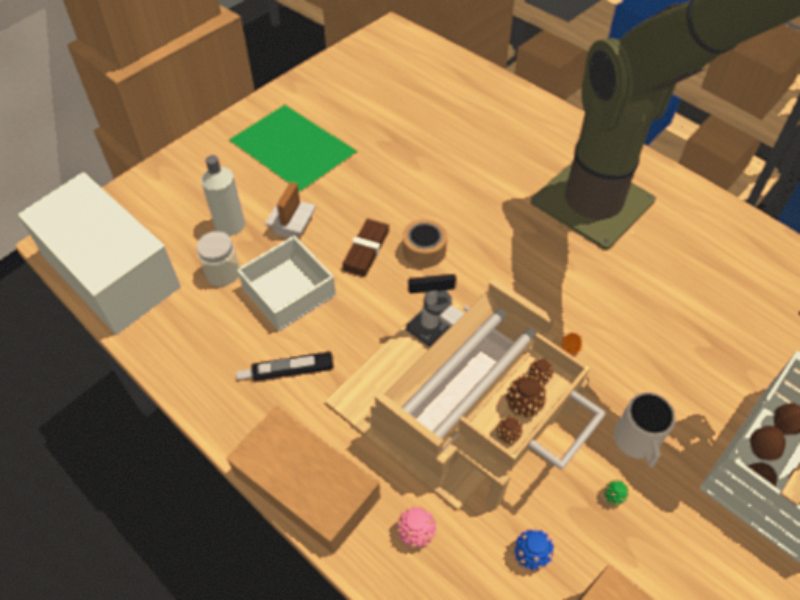

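View pics/side0.png

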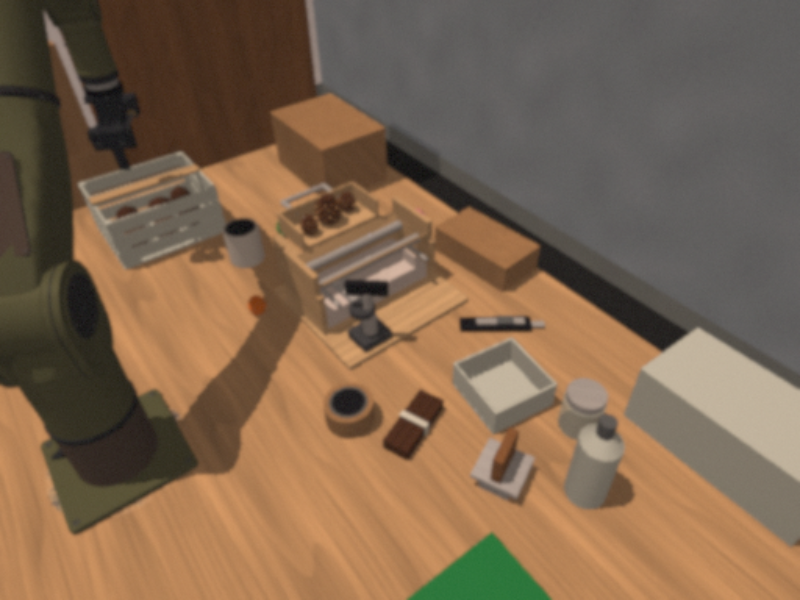

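The scene view shows the sizer at about (490,390), with cones in the tray at (510,430), (527,395) and (540,370). The cam bar is at (432,283), the gauge at (290,212), and the white bin at (287,283). Things that could be mistaken for the targets:
- **Cones:** pink (417,527), blue (534,549), green (616,492), orange (571,343), and dark ones in the crate at (770,440).
- **Bin:** the white box at (100,250).

The brown cones in the tray match the description.

Next I'll take close crops.

```bash
python3 - <<'E'
from h import *
import pickle
S=pickle.load(open('s0.pkl','rb'))
a=S['scene']['img'][175:325,210:410]; cv2.imwrite('pics/c1.png',cv2.resize(a,None,fx=4,fy=4,interpolation=cv2.INTER_CUBIC)[:,:,::-1])
b=S['scene']['img'][100:212,110:260]; c=S['side']['img'][210:322,270:420]
d=S['side']['img'][105:245,165:315]
z=lambda x:cv2.resize(x,None,fx=2.6,fy=2.6,interpolation=cv2.INTER_CUBIC)
W=np.zeros((600,800,3),np.uint8)
for im,x,y in((z(b),0,0),(z(c),400,0),(z(S['side']['img'][105:220,165:315]),0,300)): W[y:y+im.shape[0],x:x+im.shape[1]]=im
cv2.imwrite('pics/c2.png',W[:,:,::-1])
f=lambda n,u,v,z:print(n,np.round(onz(S['scene'],u/1.5625,v/1.5625,z),3))
g=lambda n,u,v,z:print('side',n,np.round(onz(S['side'],u/1.5625,v/1.5625,z),3))
f('cam',432,283,.16);g('cam',366,287,.16)
f('gauge top',290,188,.094);g('gauge top',511,436,.094)
f('bin',287,265,.06);g('bin',505,372,.06)
f('rodm',454,360,.11);f('rodf',482,383,.11)
f('slats',367,240,.025);f('jar',215,240,.09);f('mug',652,412,.09);f('tape',425,235,.048)
E
```

```text
cam [ 0.507 -0.029  0.16 ]
side cam [ 0.491 -0.051  0.16 ]
gauge top [ 0.481 -0.434  0.094]
side gauge top [ 0.511 -0.425  0.094]
bin [ 0.603 -0.311  0.06 ]
side bin [ 0.619 -0.304  0.06 ]
rodm [0.572 0.08  0.11 ]
rodf [0.575 0.142 0.11 ]
slats [ 0.433 -0.265  0.025]
jar [ 0.671 -0.44   0.09 ]
mug [0.418 0.378 0.09 ]
tape [ 0.359 -0.174  0.048]
```

View pics/c1.png

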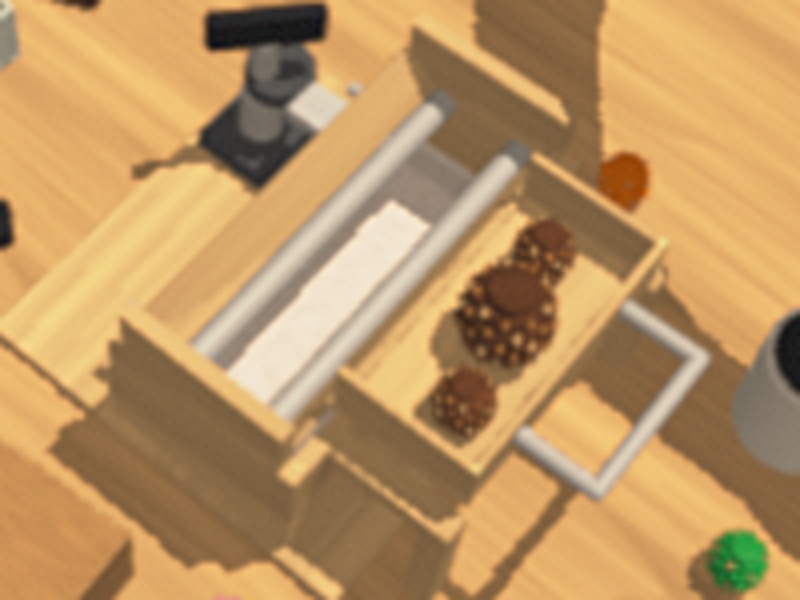

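View pics/c2.png

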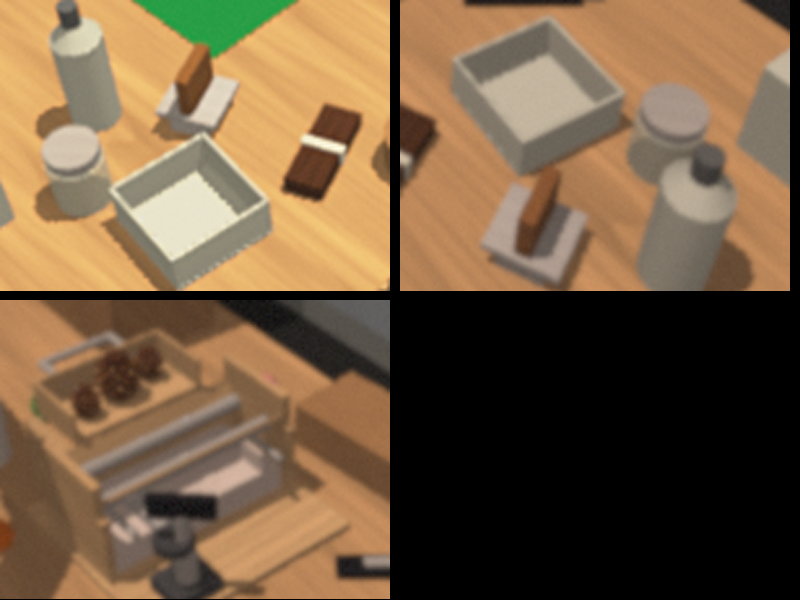

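The crop confirms the three brown cones in the tray. The tray bar runs (597,492)–(705,355), the rods (440,103)–(203,340) and (517,152)–(287,410), and the cam bar (206,25)–(325,15).

```bash
cat > m.py <<'E'
from h import *
import pickle
S=pickle.load(open('s0.pkl','rb'));A,B=S['scene'],S['side']
c1=lambda x,y:(210+x/4,175+y/4)
cb=lambda x,y:(110+x/2.6,100+y/2.6)
cc=lambda x,y:(270+(x-400)/2.6,210+y/2.6)
cd=lambda x,y:(165+x/2.6,105+(y-300)/2.6)
p=lambda n,v:print(n,np.round(v,3))
def seg(n,a,b,z):
    P,Q=onz(A,*c1(*a),z),onz(A,*c1(*b),z); d=Q-P
    print(n,np.round(P,3),np.round(Q,3),'mid',np.round((P+Q)/2,3),'len',round(np.hypot(*d[:2]),3),'yaw',round(np.degrees(np.arctan2(d[1],d[0])),1)); return (P+Q)/2
seg('mov',(440,103),(203,340),.105);seg('fix',(517,152),(287,410),.105)
seg('bar',(705,355),(597,492),.150);seg('wall top near',(412,28),(570,122),.158);seg('wall far',(122,315),(288,438),.158)
seg('cam',(206,12),(325,5),.163);seg('camlow',(210,47),(325,37),.129)
p('cam tri',tri((A,*c1(265,28)),(B,*cd(181,505))))
p('gauge top tri',tri((A,*cb(193,62)),(B,*cc(541,192))))
for q in((205,48),(180,80)):p('g s',onz(A,*cb(*q),.094))
for q in((553,171),(528,213)):p('g side',onz(B,*cc(*q),.094))
for q in((205,137),(112,190),(180,285-10),(270,208)):p('bin s',onz(A,*cb(*q),.06))
for q in((548,20),(455,63),(523,135),(622,95)):p('bin side',onz(B,*cc(*q),.06))
for q in((545,235),(508,290),(463,385)):p('cone',onz(A,*c1(*q),.16))
E
python3 m.py
```

```text
mov [0.444 0.076 0.105] [0.686 0.08  0.105] mid [0.565 0.078 0.105] len 0.242 yaw 1.0
fix [0.44  0.139 0.105] [0.687 0.15  0.105] mid [0.563 0.144 0.105] len 0.247 yaw 2.6
bar [0.508 0.324 0.15 ] [0.623 0.327 0.15 ] mid [0.566 0.326 0.15 ] len 0.115 yaw 1.6
wall top near [0.442 0.043 0.158] [0.431 0.165 0.158] mid [0.437 0.104 0.158] len 0.123 yaw 94.8
wall far [0.727 0.052 0.158] [0.72  0.177 0.158] mid [0.724 0.114 0.158] len 0.125 yaw 93.3
cam [ 0.528 -0.064  0.163] [ 0.47  -0.01   0.163] mid [ 0.499 -0.037  0.163] len 0.08 yaw 137.2
camlow [ 0.529 -0.059  0.129] [ 0.469 -0.008  0.129] mid [ 0.499 -0.033  0.129] len 0.079 yaw 139.1
cam tri [ 0.5   -0.036  0.144]
gauge top tri [ 0.495 -0.428  0.093]
g s [ 0.468 -0.433  0.094]
g s [ 0.525 -0.414  0.094]
g side [ 0.522 -0.42   0.094]
g side [ 0.47  -0.44   0.094]
bin s [ 0.548 -0.349  0.06 ]
bin s [ 0.675 -0.369  0.06 ]
bin s [ 0.7   -0.221  0.06 ]
bin s [ 0.569 -0.215  0.06 ]
bin side [ 0.684 -0.252  0.06 ]
bin side [ 0.556 -0.237  0.06 ]
bin side [ 0.548 -0.355  0.06 ]
bin side [ 0.669 -0.38   0.06 ]
cone [0.512 0.204 0.16 ]
cone [0.558 0.211 0.16 ]
cone [0.626 0.23  0.16 ]
```

Call:
{"fn": "step_arm", "kwargs": {"steps": [[[-4.25, -3.97, -0.39], [0, 0, 0]], [[-4.25, -3.97, -0.39], [0, 0, 0]], [[-4.25, -3.97, -0.39], [0, 0, 0]], [[-4.25, -3.97, -0.39], [0, 0, 0]], [[-4.25, -3.97, -0.39], [0, 0, 0]], [[-4.25, -3.97, -0.39], [0, 0, 0]], [[-4.25, -3.97, -0.39], [0, 0, 0]], [[-4.25, -3.97, -0.39], [0, 0, 0]], [[-4.25, -3.97, -0.39], [0, 0, 0]], [[-4.25, -3.97, -0.39], [0, 0, 0]], [[-4.25, -3.97, -0.39], [0, 0, 0]], [[0, 0, 0], [0, 0, 8]]], "claw": 0.0, "grip_force": 30}}

```text
clock: 1.65
tool_pos: [0.5037, -0.0422, 0.3004]
eef_rot: [0.299, 0.954, -0.001, 0.001]
contact_force: [-0.7, 1.9, -0.3]
opening: 0.498
finger_force: 0.0
```

```bash
cat >> h.py <<'E'
def yawy(q): 
    y=R.from_quat(q).as_matrix()[:,1]; return np.degrees(np.arctan2(y[1],y[0]))
def plan(*W):
    "waypoints (x,y,z,yaw of tool y deg or None): prints per leg the tool-frame shift (cm) and z turn, turn first"
    s=sensors.get_state(); p=np.array(s['tool_pos']); a=yawy(s['eef_rot'])
    M=R.from_quat(s['eef_rot']).as_matrix()
    print('t',round(s['clock'],2),'pos',np.round(p,4),'yawy',round(a,2),'tilt',np.round(M[:,2],3),'open',round(s['opening'],3),'F',np.round(s['contact_force'],1),'ff',round(s['finger_force'],1),'q',np.round(s['q'],2))
    for x,y,z,b in W:
        t=0 if b is None else -((b-a+90)%180-90)
        a-=t; c,n=np.cos(np.radians(a)),np.sin(np.radians(a))
        d=np.array([x,y,z])-p; X=np.array([-n,c,0]);Y=np.array([c,n,0])
        print(' turn',round(t,1),'shift cm',np.round(100*np.array([d@X,d@Y,-d[2]]),2),'rows',round(max(np.linalg.norm(d)/.0625,abs(t)/10.7),1)); p=np.array([x,y,z])
E
python3 - <<'E'
from h import *
import pickle
S=pickle.load(open('s0.pkl','rb'));A,B=S['scene'],S['side']
print('spray',tri((A,212/1.5625,160/1.5625),(B,607/1.5625,425/1.5625)))
w=snap('wrist'); pickle.dump(w,open('w1.pkl','wb'))
cv2.imwrite('pics/w1.png',cv2.resize(w['img'],(800,600),interpolation=cv2.INTER_CUBIC)[:,:,::-1])
plan((.501,-.036,.30,48),(.501,-.036,.150,48))
E
```

```text
spray [ 0.58335016 -0.53128084  0.18170091]
t 1.7 pos [ 0.5031 -0.0388  0.3004] yawy 55.16 tilt [ 0.    -0.001 -1.   ] open 0.503 F [-0.6  1.2  0.2] ff 0.0 q [ 0.12  0.48 -0.21  1.87  0.13  0.81  0.81]
 turn 7.2 shift cm [0.34 0.07 0.04] rows 0.7
 turn -0.0 shift cm [ 0.  0. 15.] rows 2.4
```

View pics/w1.png

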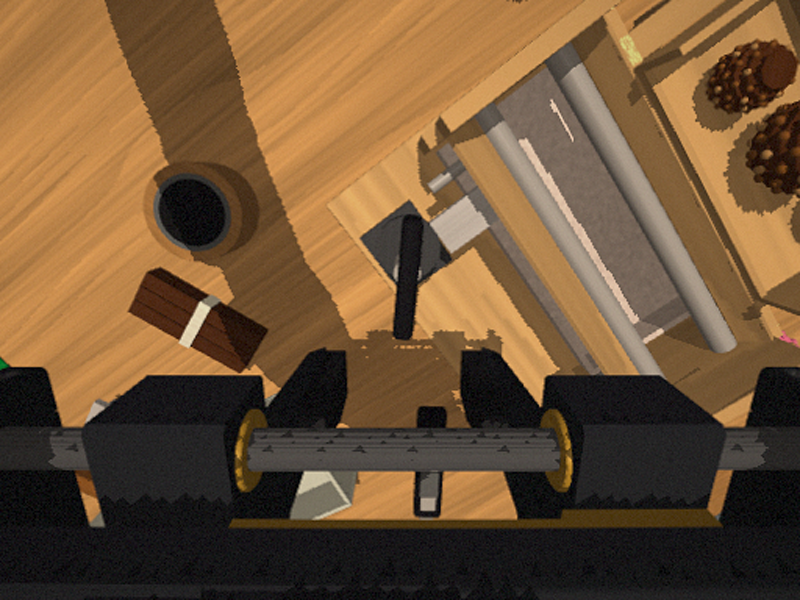

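The wrist view shows the cam bar from (411,217) to (403,338), the moving rod from (490,115) to (655,370) and the fixed rod from (565,55) to (725,345).

```bash
python3 - <<'E'
from h import *
import pickle
w=pickle.load(open('w1.pkl','rb'));im=w['img']
for v in (110,160):
    print(v,[(u,tuple(int(k) for k in im[v,u])) for u in range(325 if v==110 else 360,405 if v==110 else 440)][::1])
k=1/1.5625
m=(im.max(2)<45); m[:130]=0;m[220:]=0;m[:,:250]=0;m[:,275:]=0
for q in((411,217),(403,338)): print(onz(w,q[0]*k,q[1]*k,.163))
E
```

```text
110 [(325, (173, 127, 73)), (326, (153, 123, 91)), (327, (130, 115, 100)), (328, (133, 124, 114)), (329, (144, 131, 117)), (330, (152, 138, 122)), (331, (158, 143, 126)), (332, (165, 149, 133)), (333, (172, 158, 139)), (334, (175, 158, 143)), (335, (178, 161, 145)), (336, (176, 160, 144)), (337, (174, 158, 140)), (338, (175, 158, 143)), (339, (173, 159, 139)), (340, (166, 152, 135)), (341, (163, 149, 133)), (342, (154, 137, 123)), (343, (160, 144, 128)), (344, (188, 164, 144)), (345, (222, 191, 163)), (346, (225, 196, 170)), (347, (224, 193, 170)), (348, (225, 194, 170)), (349, (203, 175, 150)), (350, (129, 110, 95)), (351, (190, 166, 142)), (352, (134, 115, 101)), (353, (125, 104, 92)), (354, (129, 111, 95)), (355, (129, 110, 94)), (356, (132, 113, 98)), (357, (127, 108, 94)), (358, (126, 110, 95)), (359, (121, 108, 92)), (360, (126, 107, 93)), (361, (125, 106, 93)), (362, (122, 105, 91)), (363, (123, 106, 91)), (364, (124, 106, 95)), (365, (124, 104, 90)), (366, (119, 106, 90)), (367, (124, 107, 94)), (368, (126, 111, 93)), (369, (123, 106, 90)), (370, (125, 109, 94)), (371, (121, 
[... 2013 characters left out ...]
13, (119, 101, 88)), (414, (117, 102, 87)), (415, (120, 102, 89)), (416, (127, 109, 96)), (417, (115, 98, 84)), (418, (86, 75, 66)), (419, (69, 64, 57)), (420, (76, 73, 62)), (421, (89, 80, 72)), (422, (110, 101, 89)), (423, (118, 106, 96)), (424, (127, 115, 102)), (425, (131, 122, 108)), (426, (141, 127, 113)), (427, (144, 131, 117)), (428, (155, 141, 124)), (429, (163, 148, 131)), (430, (166, 150, 135)), (431, (173, 155, 139)), (432, (170, 154, 136)), (433, (174, 157, 139)), (434, (170, 156, 137)), (435, (170, 157, 137)), (436, (169, 154, 134)), (437, (166, 154, 136)), (438, (161, 148, 133)), (439, (124, 109, 93))]
[ 0.4671826  -0.01099647  0.163     ]
[ 0.53135264 -0.0618204   0.163     ]
```

```bash
cat >> h.py <<'E'
def subedges(im,v,ulo,uhi):
    pass
def gap(w,pm,pf):
    "pm,pf: lists of inner-edge pixels of moving and fixed rod"
    yaw=[np.arctan2(*(onz(w,*p[-1],.1)-onz(w,*p[0],.1))[[1,0]]) for p in(pm,pf)]
    yaw=[(a+np.pi/2)%np.pi-np.pi/2 for a in yaw]
    a=np.mean(yaw); n=np.array([-np.sin(a),np.cos(a),0])
    def face(p,sg):
        out=[]
        for q in p:
            o,d=ray(w,*q); f=np.hypot(d@n,d[2])/abs(d[2]); P=onz(w,*q,.1)
            out.append(P@n+sg*.01*(f-1))
        return np.array(out)
    M,F=face(pm,-1),face(pf,1)
    print('yaws',np.degrees(yaw),'gap mm',1e3*(F.mean()-M.mean()),'centre offset',(F.mean()+M.mean())/2,'n',n, 'm',M,'f',F)
E
python3 - <<'E'
from h import *
import pickle
w=pickle.load(open('w1.pkl','rb'))
gap(w,[(343.2,110),(374.4,160)],[(388.6,110),(417.6,160)])
E
```

```text
yaws [1.80872516 1.97834575] gap mm 44.45623127999887 centre offset 0.08887037148028734 n [-0.03304241  0.99945395  0.        ] m [0.06669687 0.06658764] f [0.11104266 0.11115431]
```

Call:
{"fn": "step_arm", "kwargs": {"steps": [[[0.3, 0.05, 2.0], [0, 0, 7.2]], [[0, 0, 4.3], [0, 0, 0]], [[0, 0, 4.3], [0, 0, 0]], [[0, 0, 4.4], [0, 0, 0]], [[0, 0, 0], [0, 0, 0]]]}}

```text
clock: 2.33
tool_pos: [0.4983, -0.0326, 0.1484]
eef_rot: [0.35, 0.937, -0.001, -0.003]
contact_force: [0.6, -0.7, 0.5]
opening: 0.499
finger_force: 0.0
```

Call:
{"fn": "step_arm", "kwargs": {"steps": [[[0, 0, 0], [0, 0, 0]], [[0, 0, 0], [0, 0, 0]], [[0, 0, 0], [0, 0, 0]]], "claw": -1}}

```text
clock: 2.7
tool_pos: [0.4996, -0.0357, 0.1519]
eef_rot: [0.353, 0.936, -0.001, 0.0]
contact_force: [0.3, 6.4, 12.1]
opening: 0.181
finger_force: 12.8
```

```bash
python3 - <<'E'
from h import *
plan((.501,-.036,.30,48))
E
```

```text
t 2.7 pos [ 0.4996 -0.0357  0.1519] yawy 48.7 tilt [-0.001 -0.003 -1.   ] open 0.181 F [ 0.3  6.4 12.1] ff 12.8 q [ 0.05  0.7  -0.11  2.03  0.19  0.42  0.64]
 turn 0.7 shift cm [ -0.13   0.07 -14.81] rows 2.4
```

Call:
{"fn": "step_arm", "kwargs": {"steps": [[[0, 0, 0], [0, 0, 0]], [[0, 0, 0], [0, 0, -6]], [[0, 0, 0], [0, 0, -9]], [[0, 0, 0], [0, 0, -9]], [[0, 0, 0], [0, 0, -9]], [[0, 0, 0], [0, 0, -9]], [[0, 0, 0], [0, 0, -8]], [[0, 0, 0], [0, 0, -3]], [[0, 0, 0], [0, 0, 0]], [[0, 0, 0], [0, 0, 0]], [[0, 0, 0], [0, 0, 0]]]}}

```text
clock: 4.08
tool_pos: [0.4989, -0.0376, 0.1525]
eef_rot: [-0.101, 0.995, -0.003, -0.001]
contact_force: [-6.3, -6.4, 14.4]
opening: 0.152
finger_force: 71.6
```

Call:
{"fn": "step_arm", "kwargs": {"steps": [[[0, 0, 0], [0, 0, 0]], [[0, 0, 0], [0, 0, 0]], [[0, 0, -2], [0, 0, 0]], [[0, 0, -4], [0, 0, 0]], [[0, 0, -6], [0, 0, 0]], [[0, 0, -4], [0, 0, 0]], [[0, 0, 0], [0, 0, 0]]], "claw": -0.2}}

```text
clock: 4.95
tool_pos: [0.5025, -0.0334, 0.3146]
eef_rot: [-0.102, 0.995, -0.001, 0.004]
contact_force: [-0.0, -0.9, 0.1]
opening: 0.403
finger_force: 0.0
```

```bash
python3 - <<'E'
from h import *
import pickle
plan((.501,-.036,.30,None))
w=snap('wrist'); pickle.dump(w,open('w2.pkl','wb'))
cv2.imwrite('pics/w2.png',cv2.resize(w['img'],(800,600),interpolation=cv2.INTER_CUBIC)[:,:,::-1])
E
```

```text
t 4.95 pos [ 0.5025 -0.0334  0.3146] yawy 101.76 tilt [ 0.009 -0.    -1.   ] open 0.403 F [-0.  -0.9  0.1] ff 0.0 q [ 0.33  0.49 -0.54  1.85  0.32  0.89  1.41]
 turn 0 shift cm [ 0.2  -0.23  1.46] rows 0.2
```

View pics/w2.png

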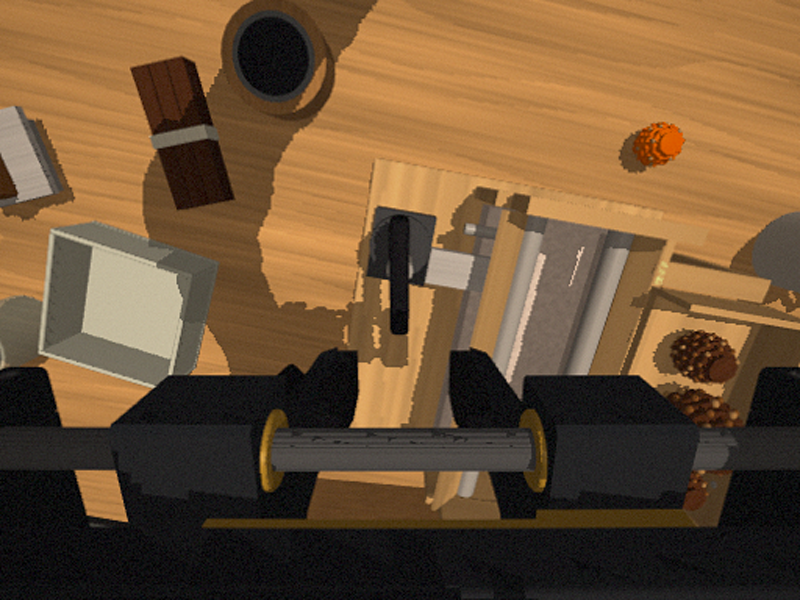

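The view shows the bar now nearly parallel to the slot, at (399,270), with the gap between rods at about (545,250) and (605,270).

```bash
python3 - <<'E'
from h import *
import pickle
w=pickle.load(open('w2.pkl','rb'));im=w['img']
for v in(160,180,200,220):
    print(v,310,im[v,310:410,0].tolist())
k=1/1.5625
for q in((400,215),(400,333)): print(onz(w,q[0]*k,q[1]*k,.163))
E
```

```text
160 310 [119, 123, 121, 113, 121, 156, 169, 165, 177, 177, 177, 169, 174, 177, 174, 175, 176, 175, 175, 170, 170, 176, 148, 134, 139, 145, 158, 167, 173, 172, 175, 171, 168, 162, 152, 134, 120, 122, 121, 120, 121, 117, 116, 119, 118, 115, 115, 116, 121, 113, 115, 114, 123, 123, 123, 118, 116, 117, 118, 115, 213, 128, 216, 127, 113, 121, 123, 117, 116, 118, 123, 91, 89, 85, 96, 74, 69, 81, 95, 109, 123, 134, 136, 149, 158, 163, 177, 176, 173, 172, 165, 147, 117, 84, 90, 88, 92, 92, 94, 100]
180 310 [135, 164, 167, 174, 181, 173, 176, 174, 177, 178, 179, 179, 176, 172, 170, 171, 173, 151, 134, 142, 149, 162, 170, 173, 174, 170, 171, 164, 161, 150, 212, 226, 222, 229, 157, 113, 115, 121, 124, 119, 120, 121, 117, 120, 120, 120, 123, 125, 121, 123, 123, 123, 121, 116, 111, 215, 143, 113, 121, 115, 118, 121, 126, 123, 117, 94, 94, 92, 89, 73, 72, 87, 98, 116, 126, 133, 141, 152, 162, 171, 170, 169, 170, 167, 167, 158, 99, 129, 130, 132, 135, 136, 135, 137, 134, 139, 134, 135, 132, 139]
200 310 [173, 169, 174, 175, 173, 175, 174, 173, 168, 169, 171, 172, 146, 132, 143, 150, 161, 171, 171, 1
[... 270 characters left out ...]
, 173, 167, 167, 162, 97, 133, 135, 133, 134, 138, 135, 133, 134, 135, 138, 135, 135, 136, 135, 133, 134, 138, 135, 132, 150]
220 310 [173, 177, 171, 171, 172, 171, 167, 138, 135, 146, 158, 163, 167, 174, 170, 173, 169, 162, 153, 202, 214, 216, 218, 222, 157, 110, 114, 119, 116, 112, 113, 119, 119, 121, 119, 118, 116, 117, 123, 115, 121, 122, 124, 124, 119, 116, 113, 111, 118, 121, 122, 121, 103, 91, 92, 90, 75, 76, 79, 100, 114, 127, 138, 140, 149, 160, 168, 165, 168, 169, 168, 163, 134, 114, 130, 138, 131, 132, 131, 138, 138, 133, 137, 134, 136, 134, 133, 130, 135, 135, 133, 132, 150, 183, 82, 86, 84, 81, 103, 181]
[ 0.4571356  -0.04529733  0.163     ]
[ 0.53914496 -0.02846658  0.163     ]
```

```bash
python3 - <<'E'
from h import *
import pickle
w=pickle.load(open('w2.pkl','rb'))
gap(w,[(345.3,160),(339.8,180),(333.8,200),(328.6,220)],[(384.6,160),(378.6,180),(372,200),(365.7,220)])
o=np.array([.5025,-.0334])
E
```

```text
yaws [1.52495382 1.87771035] gap mm 52.82909192585166 centre offset 0.0865703130485703 n [-0.02968948  0.99955917  0.        ] m [0.06039227 0.06038052 0.05971937 0.06013091] f [0.11276502 0.11322684 0.11291503 0.11303255]
```

```bash
python3 - <<'E'
from h import *
plan((.56,-.38,.30,None),(.56,-.38,.3,108.5))
E
```

```text
t 5.0 pos [ 0.5012 -0.0337  0.3126] yawy 101.77 tilt [ 0.005 -0.001 -1.   ] open 0.396 F [ 0.1 -0.  -1. ] ff 0.0 q [ 0.33  0.49 -0.54  1.85  0.32  0.88  1.41]
 turn 0 shift cm [  1.31 -35.1    1.26] rows 5.6
 turn -6.7 shift cm [ 0.  0. -0.] rows 0.6
```

Call:
{"fn": "step_arm", "kwargs": {"steps": [[[0.2, -4, 0.2], [0, 0, 0]], [[0.2, -6, 0.2], [0, 0, 0]], [[0.2, -6.1, 0.2], [0, 0, 0]], [[0.2, -6.1, 0.2], [0, 0, 0]], [[0.2, -6, 0.2], [0, 0, 0]], [[0.2, -4.5, 0.2], [0, 0, 0]], [[0.1, -2.4, 0.0], [0, 0, -6.7]], [[0, 0, 0], [0, 0, 0]]]}}

```text
clock: 6.0
tool_pos: [0.5582, -0.3817, 0.2964]
eef_rot: [-0.158, 0.987, 0.001, -0.001]
contact_force: [0.7, 1.2, -1.4]
opening: 0.398
finger_force: 0.0
```

```bash
python3 - <<'E'
from h import *
import pickle
plan((.495,-.428,.082,108.5))
w=snap('wrist'); pickle.dump(w,open('w3.pkl','wb'))
cv2.imwrite('pics/w3.png',cv2.resize(w['img'],(800,600),interpolation=cv2.INTER_CUBIC)[:,:,::-1])
E
```

```text
t 6.0 pos [ 0.5582 -0.3817  0.2964] yawy 108.23 tilt [-0.003  0.001 -1.   ] open 0.398 F [ 0.7  1.2 -1.4] ff 0.0 q [ 0.79  0.76 -0.53  1.33  0.4   1.15  2.11]
 turn -0.3 shift cm [ 7.47 -2.38 21.44] rows 3.7
```

View pics/w3.png

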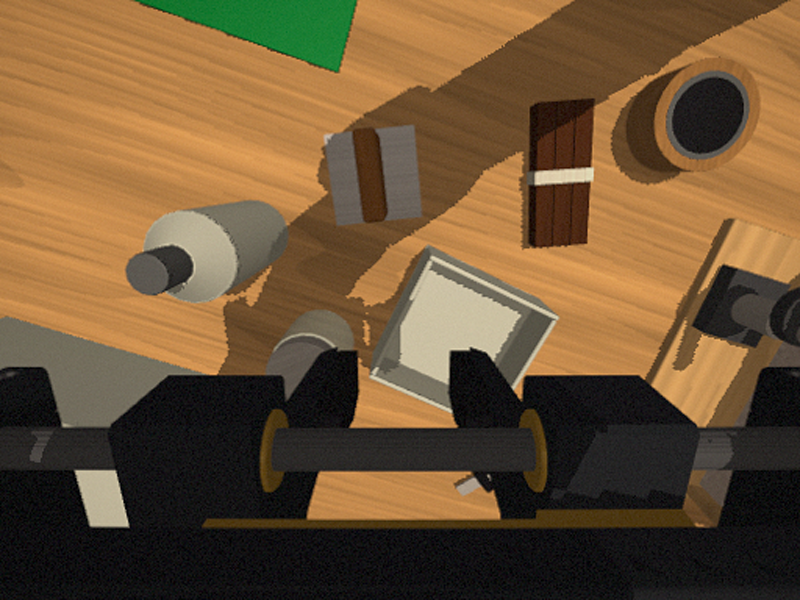

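The gauge's plate corners are at (326,137), (415,125), (422,215) and (337,226). Its handle runs (365,128)–(375,220) and the bottle is at (215,245).

```bash
python3 - <<'E'
from h import *
import pickle
w=pickle.load(open('w3.pkl','rb'));k=1/1.5625
C=np.array([onz(w,u*k,v*k,.034)[:2] for u,v in((326,137),(415,125),(422,215),(337,226))])
print(C,C.mean(0)); e=lambda a,b:np.degrees(np.arctan2(*(C[b]-C[a])[::-1]))
print([e(0,1),e(1,2),e(2,3),e(3,0)],[np.linalg.norm(C[i]-C[i-1]) for i in range(4)])
im=w['img']; 
m=((im[...,0]>60)&(im[...,0]<150)&(im[...,2]<50)&(im[...,0]>1.6*im[...,1])).astype(np.uint8); m[:75]=0;m[145:]=0;m[:,:215]=0;m[:,255:]=0
c=max(cv2.findContours(m,0,2)[0],key=cv2.contourArea); b=cv2.boxPoints(cv2.minAreaRect(c)); print(b/k)
print([np.round(onz(w,*q,.094)[:2],4) for q in b], 'bottle',onz(w,262*k,240*k,.05),onz(w,160*k,270*k,.19))
plan((.495,-.428,.082,108.5))
E
```

```text
[[ 0.47806573 -0.47897325]
 [ 0.44428424 -0.40761089]
 [ 0.51580402 -0.37664128]
 [ 0.5500684  -0.44870651]] [ 0.4970556  -0.42798298]
[np.float64(115.33192267027525), np.float64(23.413653970926664), np.float64(-64.57062103972625), np.float64(-157.20027046172413)] [np.float64(0.07810544492026734), np.float64(0.07895426623717831), np.float64(0.077937127652596), np.float64(0.07979628085592665)]
[[352.06732 129.03848]
 [374.37503 126.25001]
 [386.0337  219.51924]
 [363.726   222.30771]]
[array([ 0.4684, -0.4507]), array([ 0.4614, -0.4355]), array([ 0.5238, -0.4068]), array([ 0.5314, -0.4228])] bottle [ 0.58072071 -0.50794203  0.05      ] [ 0.58170934 -0.52165162  0.19      ]
t 6.05 pos [ 0.5589 -0.3793  0.297 ] yawy 108.35 tilt [-0.002  0.002 -1.   ] open 0.402 F [-0.7  0.4  0.5] ff 0.0 q [ 0.79  0.76 -0.53  1.33  0.39  1.15  2.11]
 turn -0.2 shift cm [ 7.6  -2.59 21.5 ] rows 3.7
```

```bash
python3 - <<'E'
from h import *
import pickle
w=pickle.load(open('w3.pkl','rb'))
for z in(.1,.12,.13,.14,.15): print(z,np.array(proj(w,(.582,-.523,z)))*1.5625)
plan((.480,-.436,.296,106),(.480,-.436,.086,106))
E
```

```text
0.1 [222.29868315 244.97488121]
0.12 [211.06266408 249.27276216]
0.13 [204.90110281 251.63068976]
0.14 [198.32903732 254.14655079]
0.15 [191.30418851 256.83670357]
t 6.05 pos [ 0.5589 -0.3793  0.297 ] yawy 108.35 tilt [-0.002  0.002 -1.   ] open 0.402 F [-0.7  0.4  0.5] ff 0.0 q [ 0.79  0.76 -0.53  1.33  0.39  1.15  2.11]
 turn 2.3 shift cm [ 9.14 -3.27  0.1 ] rows 1.6
 turn -0.0 shift cm [ 0.  0. 21.] rows 3.4
```

Call:
{"fn": "step_arm", "kwargs": {"steps": [[[0, 0, 0], [0, 0, 2.3]], [[4.6, -1.65, 0], [0, 0, 0]], [[4.55, -1.6, 0], [0, 0, 0]], [[0, 0, 3], [0, 0, 0]], [[0, 0, 6], [0, 0, 0]], [[0, 0, 6], [0, 0, 0]], [[0, 0, 4], [0, 0, 0]], [[0, 0, 2.0], [0, 0, 0]], [[0, 0, 0], [0, 0, 0]]]}}

```text
clock: 7.18
tool_pos: [0.4809, -0.4355, 0.0882]
eef_rot: [-0.141, 0.99, 0.001, -0.0]
contact_force: [-0.8, -0.7, 1.0]
opening: 0.399
finger_force: 0.0
```

Call:
{"fn": "step_arm", "kwargs": {"steps": [[[0, 0, 0], [0, 0, 0]], [[0, 0, 0], [0, 0, 0]], [[0, 0, 0], [0, 0, 0]], [[0, 0, 0], [0, 0, 0]], [[0, 0, 0], [0, 0, 0]]], "claw": -1, "grip_force": 45}}

```text
clock: 7.8
tool_pos: [0.4818, -0.437, 0.0905]
eef_rot: [-0.141, 0.99, -0.001, 0.001]
contact_force: [-1.3, 0.4, 6.3]
opening: 0.199
finger_force: 44.8
```

```bash
python3 - <<'E'
from h import *
# TCP = gauge origin - 18mm along gauge x ; sizer yaw 1.7
s=np.array([.99956,.02967]);n=np.array([-.02967,.99956])
for l in(-.055,.055):
    print(s*(.5776+l-.018)+n*.0866)
plan((.480,-.436,.32,106),(.504,.1015,.32,91.7))
E
```

```text
[0.50180855 0.10153338]
[0.61176015 0.10479708]
t 7.8 pos [ 0.4818 -0.437   0.0905] yawy 106.18 tilt [ 0.002 -0.002 -1.   ] open 0.199 F [-1.3  0.4  6.3] ff 44.8 q [ 0.89  0.96 -0.42  1.59  0.55  0.7   2.05]
 turn 0.2 shift cm [  0.14   0.15 -22.95] rows 3.7
 turn 14.3 shift cm [-3.99 53.66 -0.  ] rows 8.6
```

Call:
{"fn": "step_arm", "kwargs": {"steps": [[[0, 0, -3], [0, 0, 0]], [[0, 0, -6], [0, 0, 0]], [[0, 0, -6], [0, 0, 0]], [[0, 0, -6], [0, 0, 5]], [[0, 0, -2.5], [0, 0, 9.4]], [[-0.4, 4, 0], [0, 0, 0]], [[-0.4, 6, 0], [0, 0, 0]], [[-0.4, 6, 0], [0, 0, 0]], [[-0.4, 6, 0], [0, 0, 0]], [[-0.4, 6, 0], [0, 0, 0]], [[-0.4, 6, 0], [0, 0, 0]], [[-0.4, 6, 0], [0, 0, 0]]]}}

```text
clock: 9.3
tool_pos: [0.4955, -0.0343, 0.3237]
eef_rot: [-0.015, 1.0, -0.0, -0.0]
contact_force: [1.3, 0.6, -3.5]
opening: 0.196
finger_force: 44.8
```

```bash
python3 - <<'E'
from h import *
plan((.502,.1015,.32,91.7))
E
```

```text
t 9.3 pos [ 0.4955 -0.0343  0.3237] yawy 91.77 tilt [-0. -0. -1.] open 0.196 F [ 1.3  0.6 -3.5] ff 44.8 q [ 0.32  0.47 -0.52  1.84  0.29  0.9   1.27]
 turn 0.1 shift cm [-1.05 13.55  0.37] rows 2.2
```

Call:
{"fn": "step_arm", "kwargs": {"steps": [[[-0.5, 5, 0], [0, 0, 0]], [[-0.5, 5.5, 0], [0, 0, 0]], [[0, 3, 0], [0, 0, 0]], [[0, 0, 3], [0, 0, 0]], [[0, 0, 5], [0, 0, 0]], [[0, 0, 1.5], [0, 0, 0]], [[0, 0, 0], [0, 0, 0]], [[0, 0, 0], [0, 0, 0]]]}}

```text
clock: 10.3
tool_pos: [0.503, 0.0998, 0.2301]
eef_rot: [-0.016, 1.0, 0.0, 0.001]
contact_force: [-0.1, -0.8, -3.3]
opening: 0.2
finger_force: 44.8
```

```bash
python3 - <<'E'
from h import *
import pickle
w=snap('wrist'); pickle.dump(w,open('w4.pkl','wb'))
cv2.imwrite('pics/w4.png',cv2.resize(w['img'],(800,600),interpolation=cv2.INTER_CUBIC)[:,:,::-1])
plan((.502,.1015,.2,91.7))
E
```

```text
t 10.35 pos [0.5031 0.0998 0.2302] yawy 91.78 tilt [ 0.003  0.001 -1.   ] open 0.198 F [-0.1 -0.7 -3.5] ff 44.8 q [-0.01  0.61 -0.45  1.93  0.4   0.69  0.91]
 turn 0.1 shift cm [0.1  0.18 3.02] rows 0.5
```

View pics/w4.png

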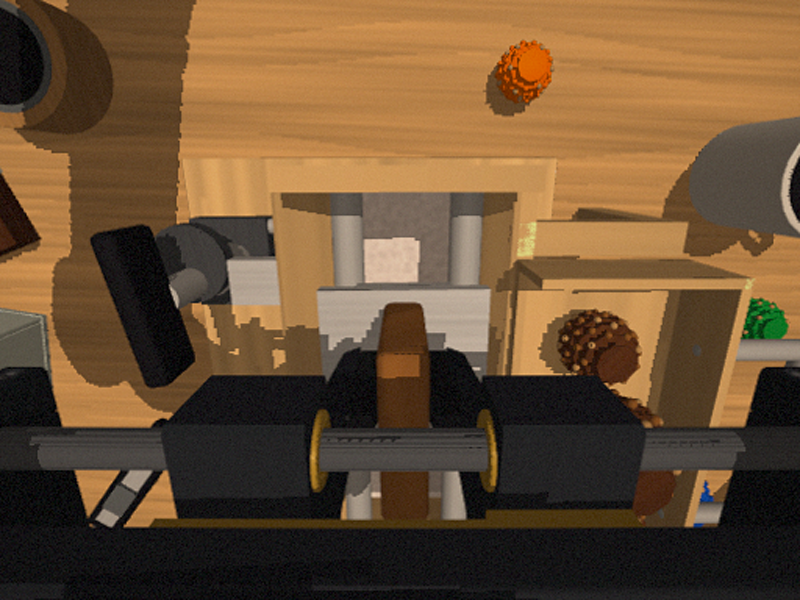

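The gauge sits over the slot, with plate edges at u=318 and 490 (v=290) and rod inner edges at u≈363 and 451 (v=240). It looks well aligned.

```bash
python3 - <<'E'
from h import *
import pickle
w=pickle.load(open('w4.pkl','rb'));im=w['img']
for v in(135,150,170): print(v,im[v,210:312,0].tolist())
print(189,im[191,196:322,0].tolist())
print([im[v,250:310:59].tolist() for v in range(176,190,1)][0])
E
```

```text
135 [100, 94, 83, 84, 87, 89, 95, 95, 92, 95, 93, 94, 91, 89, 92, 87, 86, 87, 85, 83, 82, 71, 108, 128, 116, 124, 119, 125, 126, 128, 123, 122, 119, 121, 125, 127, 120, 121, 116, 116, 118, 126, 124, 125, 120, 117, 120, 120, 122, 121, 121, 120, 121, 126, 126, 120, 121, 121, 120, 122, 123, 122, 121, 118, 118, 116, 118, 120, 118, 116, 119, 117, 116, 118, 121, 116, 127, 106, 81, 75, 84, 86, 88, 83, 93, 94, 93, 98, 96, 95, 93, 92, 92, 91, 88, 86, 85, 86, 82, 86, 92, 94]
150 [169, 170, 141, 123, 131, 141, 150, 161, 166, 169, 170, 174, 169, 170, 172, 168, 160, 156, 155, 146, 138, 122, 112, 113, 119, 119, 122, 116, 118, 120, 123, 119, 119, 115, 115, 119, 120, 118, 120, 122, 122, 123, 121, 117, 119, 124, 126, 123, 125, 120, 122, 122, 121, 124, 122, 117, 119, 121, 121, 117, 112, 112, 116, 116, 116, 113, 121, 120, 124, 121, 119, 119, 116, 118, 119, 120, 119, 95, 87, 106, 120, 126, 136, 142, 152, 158, 165, 168, 171, 177, 171, 171, 166, 164, 163, 151, 148, 137, 129, 129, 127, 127]
170 [165, 168, 173, 138, 118, 134, 144, 151, 161, 167, 168, 172, 175, 171, 166, 166, 166, 160, 154, 149, 145, 133, 10
[... 363 characters left out ...]
6, 138, 126, 127, 130, 133, 134]
189 [177, 177, 180, 176, 172, 172, 175, 180, 180, 181, 181, 179, 180, 180, 179, 179, 184, 181, 181, 182, 183, 182, 180, 184, 181, 188, 183, 187, 184, 182, 180, 186, 182, 182, 183, 184, 184, 183, 183, 184, 182, 182, 183, 181, 184, 183, 185, 183, 184, 185, 185, 185, 183, 184, 185, 186, 184, 186, 185, 185, 188, 186, 186, 187, 192, 186, 186, 188, 187, 183, 184, 186, 186, 187, 188, 186, 185, 187, 185, 186, 189, 187, 188, 186, 189, 188, 188, 188, 193, 189, 189, 188, 188, 186, 188, 187, 191, 191, 187, 191, 191, 190, 186, 190, 191, 188, 189, 189, 192, 189, 191, 195, 196, 188, 189, 192, 190, 167, 137, 134, 135, 133, 135, 137, 136, 133]
[[220, 190, 163], [130, 96, 58]]
```

```bash
python3 - <<'E'
from h import *
import pickle
w=pickle.load(open('w4.pkl','rb'));im=w['img']
B=im[191,:,2].astype(int); print(B[196:212].tolist(),B[306:318].tolist())
print(im[178:192,300,2].tolist(), im[178:192,215,2].tolist())
gap(w,[(231.9,150),(232.4,170)],[(286.9,150),(286.2,170)])
a=np.radians(1.75);n=np.array([-np.sin(a),np.cos(a),0])
for v in(150,170):
  for u,sg in((231.9 if v==150 else 232.4,-1),(286.9 if v==150 else 286.2,1)):
    o,d=ray(w,u,v);f=np.hypot(d@n,d[2])/abs(d[2]);print(onz(w,u,v,.1)@n+sg*.01*(f-1))
z=.2302-.088+.034
L=onz(w,203.3,191,z);Rr=onz(w,313.2,191,z);print('plate',L@n,Rr@n,(L@n+Rr@n)/2,Rr@n-L@n,'yaw',np.degrees(np.arctan2(*(Rr-L)[[1,0]]))-90)
E
```

```text
[79, 77, 78, 76, 69, 72, 97, 135, 149, 150, 148, 147, 147, 145, 147, 148] [155, 158, 160, 156, 156, 158, 158, 118, 65, 57, 57, 57]
[139, 136, 137, 140, 111, 89, 84, 134, 155, 156, 158, 157, 153, 157] [105, 105, 101, 107, 105, 92, 85, 63, 142, 150, 149, 153, 148, 150]
yaws [1.57213921 1.49928933] gap mm 53.26667553555721 centre offset 0.08749791697784953 n [-0.02680006  0.99964081  0.        ] m [0.06085829 0.06087087] f [0.11413755 0.11412496]
0.05910786562051045
0.11238727895516987
0.0590464328685944
0.11230057868578587
plate 0.04527708088951562 0.1234066013881356 0.0843418411388256 0.07812952049861999 yaw 1.684629135666185
```

Call:
{"fn": "step_arm", "kwargs": {"steps": [[[0, 0.17, 1.5], [0, 0, 0]], [[0, 0, 1.2], [0, 0, 0]], [[0, 0, 0], [0, 0, 0]], [[0, 0, 0.6], [0, 0, 0]], [[0, 0, 0.6], [0, 0, 0]], [[0, 0, 0], [0, 0, 0]]]}}

```text
clock: 11.1
tool_pos: [0.5016, 0.101, 0.1892]
eef_rot: [-0.016, 1.0, -0.0, -0.0]
contact_force: [-1.0, 0.2, -2.8]
opening: 0.2
finger_force: 44.8
```

```bash
python3 - <<'E'
from h import *
plan((.502,.1015,.172,91.7))
E
```

```text
t 11.1 pos [0.5016 0.101  0.1892] yawy 91.8 tilt [-0.001 -0.    -1.   ] open 0.2 F [-1.   0.2 -2.8] ff 44.8 q [-0.04  0.67 -0.4   1.97  0.45  0.59  0.86]
 turn 0.1 shift cm [-0.04  0.05  1.72] rows 0.3
```

Call:
{"fn": "step_arm", "kwargs": {"steps": [[[0, 0, 0.6], [0, 0, 0]], [[0, 0, 0.6], [0, 0, 0]], [[0, 0, 0.3], [0, 0, 0]], [[0, 0, 0], [0, 0, 0]], [[0, 0, 0], [0, 0, 0]]]}}

```text
clock: 11.72
tool_pos: [0.5019, 0.1011, 0.1746]
eef_rot: [-0.016, 1.0, 0.0, 0.0]
contact_force: [-0.8, -0.3, -2.7]
opening: 0.203
finger_force: 44.9
```

Call:
{"fn": "step_arm", "kwargs": {"steps": [[[0, 0, 0.2], [0, 0, 0]], [[0, 0, 0.15], [0, 0, 0]], [[0, 0, 0], [0, 0, 0]], [[0, 0, 0], [0, 0, 0]]]}}

```text
clock: 12.22
tool_pos: [0.5019, 0.1012, 0.1742]
eef_rot: [-0.016, 1.0, -0.0, 0.001]
contact_force: [-7.8, -2.1, 29.0]
opening: 0.199
finger_force: 44.9
```

Call:
{"fn": "step_arm", "kwargs": {"steps": [[[0, 0, -0.2], [0, 0, 0]], [[-0.6, 0, 0], [0, 0, 0]], [[-1.2, 0, 0], [0, 0, 0]], [[-1.2, 0, 0], [0, 0, 0]], [[-1.2, 0, 0], [0, 0, 0]], [[-1.2, 0, 0], [0, 0, 0]], [[-1.2, 0, 0], [0, 0, 0]], [[-1.2, 0, 0], [0, 0, 0]], [[-1.2, 0, 0], [0, 0, 0]], [[-1.2, 0, 0], [0, 0, 0]], [[-0.8, 0, 0], [0, 0, 0]], [[0, 0, 0], [0, 0, 0]]]}}

```text
clock: 13.72
tool_pos: [0.6119, 0.105, 0.1744]
eef_rot: [-0.016, 1.0, 0.0, 0.0]
contact_force: [-4.5, 0.3, 10.3]
opening: 0.198
finger_force: 44.9
```

Call:
{"fn": "step_arm", "kwargs": {"steps": [[[0, 0, 0], [0, 0, 0]], [[0, 0, 0], [0, 0, 0]]]}}

```text
clock: 13.98
tool_pos: [0.6119, 0.105, 0.1743]
eef_rot: [-0.016, 1.0, 0.0, 0.0]
contact_force: [-3.7, -0.0, 9.5]
opening: 0.199
finger_force: 44.9
```

```bash
python3 - <<'E'
from h import *
plan((.612,.1048,.172,91.7))
w=snap('wrist','w5raw.png')
s=snap('scene'); a=w['img'][100:250,150:360]; b=s['img'][175:325,210:410]
z=lambda i:cv2.resize(i,(400,300),interpolation=cv2.INTER_CUBIC)
cv2.imwrite('pics/w5.png',np.hstack([z(a),z(b)])[:,:,::-1])
E
```

```text
t 13.97 pos [0.6119 0.105  0.1743] yawy 91.8 tilt [ 0.001  0.    -1.   ] open 0.199 F [-3.7 -0.   9.5] ff 44.9 q [-0.01  0.81 -0.42  1.65  0.43  0.78  0.97]
 turn 0.1 shift cm [-0.01 -0.02  0.23] rows 0.0
```

View pics/w5.png

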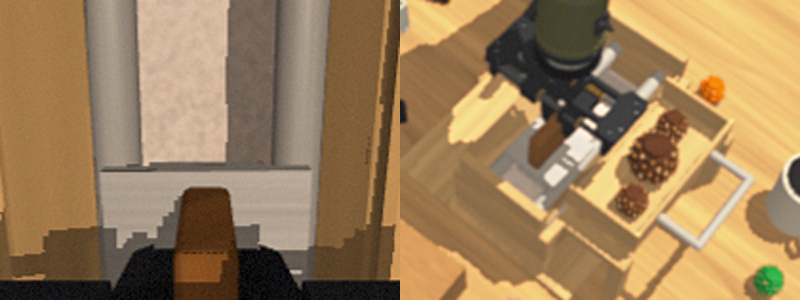

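The plate lies flat on both rods at the far end, with no side force. Next I'll lift the gauge and take it back to its original clear spot.

Call:
{"fn": "step_arm", "kwargs": {"steps": [[[0, 0, -2], [0, 0, 0]], [[0, 0, -5], [0, 0, 0]], [[0, 0, -5], [0, 0, 0]], [[1.0, -3, -3], [0, 0, 0]], [[1.3, -6, 0], [0, 0, 0]], [[1.3, -6, 0], [0, 0, 0]], [[1.3, -6, 0], [0, 0, 0]], [[1.3, -6, 0], [0, 0, 0]], [[1.3, -6, 0], [0, 0, 0]], [[1.3, -6, 0], [0, 0, 0]], [[1.3, -6, 0], [0, 0, 0]], [[1.3, -5, 0], [0, 0, 0]]]}}

```text
clock: 15.58
tool_pos: [0.5123, -0.4019, 0.322]
eef_rot: [-0.015, 1.0, -0.0, -0.001]
contact_force: [0.7, 0.4, -4.1]
opening: 0.201
finger_force: 44.9
```

```bash
python3 - <<'E'
from h import *
plan((.480,-.436,.32,106),(.480,-.436,.09,106))
E
```

```text
t 15.57 pos [ 0.5123 -0.4019  0.322 ] yawy 91.69 tilt [-0.001 -0.    -1.   ] open 0.201 F [ 0.7  0.4 -4.1] ff 44.9 q [ 0.85  0.7  -0.5   1.39  0.35  1.15  1.91]
 turn -14.3 shift cm [ 4.04 -2.39  0.2 ] rows 1.3
 turn -0.0 shift cm [ 0.  0. 23.] rows 3.7
```

Call:
{"fn": "step_arm", "kwargs": {"steps": [[[3.3, -3.3, 2], [0, 0, 0]], [[0, 0, 5], [0, 0, 0]], [[0, 0, 6], [0, 0, 0]], [[0, 0, 6], [0, 0, 0]], [[0, 0, 3], [0, 0, 0]], [[0, 0, 0.6], [0, 0, 0]], [[0, 0, 0.3], [0, 0, 0]], [[0, 0, 0.2], [0, 0, 0]], [[0, 0, 0], [0, 0, 0]], [[0, 0, 0], [0, 0, 0]]]}}

```text
clock: 16.82
tool_pos: [0.482, -0.4331, 0.0929]
eef_rot: [-0.016, 1.0, -0.0, 0.001]
contact_force: [-0.5, 0.5, -3.4]
opening: 0.202
finger_force: 44.9
```

Call:
{"fn": "step_arm", "kwargs": {"steps": [[[0, 0, 0.2], [0, 0, 0]], [[0, 0, 0.15], [0, 0, 0]], [[0, 0, 0], [0, 0, 0]], [[0, 0, 0], [0, 0, 0]]]}}

```text
clock: 17.32
tool_pos: [0.4818, -0.4329, 0.0904]
eef_rot: [-0.016, 1.0, -0.0, 0.0]
contact_force: [-3.0, 3.1, 9.4]
opening: 0.196
finger_force: 44.9
```

Call:
{"fn": "step_arm", "kwargs": {"steps": [[[0, 0, 0], [0, 0, 0]], [[0, 0, 0], [0, 0, 0]], [[0, 0, 0], [0, 0, 0]], [[0, 0, -2], [0, 0, 0]], [[0, 0, -6], [0, 0, 0]], [[0, 0, -6], [0, 0, 0]], [[0, 0, -6], [0, 0, 0]], [[0, 0, 0], [0, 0, 0]]], "claw": -0.2}}

```text
clock: 18.32
tool_pos: [0.4846, -0.434, 0.2957]
eef_rot: [-0.016, 1.0, -0.004, 0.005]
contact_force: [-0.3, -0.5, -0.1]
opening: 0.397
finger_force: 0.0
```

```bash
python3 - <<'E'
from h import *
plan((.568,.322,.29,91.7))
s=snap('scene'); a=s['img'][90:165,130:240]
w=snap('wrist')['img']; z=lambda i:cv2.resize(i,(400,300),interpolation=cv2.INTER_CUBIC)
cv2.imwrite('pics/g.png',np.hstack([z(a),z(w)])[:,:,::-1])
E
```

```text
t 18.32 pos [ 0.4846 -0.434   0.2957] yawy 91.78 tilt [ 0.01  -0.007 -1.   ] open 0.397 F [-0.3 -0.5 -0.1] ff 0.0 q [ 0.92  0.71 -0.5   1.44  0.37  1.07  1.95]
 turn 0.1 shift cm [-10.58  75.32   0.57] rows 12.2
```

View pics/g.png

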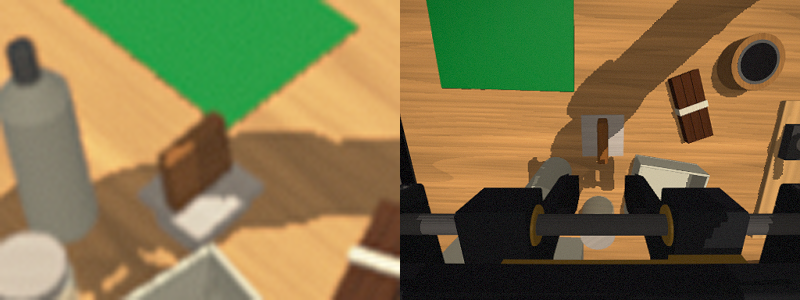

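The gauge is standing upright. My 10 views are used up, so from here I'll measure numerically. Next is the tray bar.

Call:
{"fn": "step_arm", "kwargs": {"steps": [[[-0.8, 4, 0], [0, 0, 0]], [[-0.9, 6.1, 0], [0, 0, 0]], [[-0.9, 6.1, 0], [0, 0, 0]], [[-0.9, 6.1, 0], [0, 0, 0]], [[-0.9, 6.1, 0], [0, 0, 0]], [[-0.9, 6.1, 0], [0, 0, 0]], [[-0.9, 6.1, 0], [0, 0, 0]], [[-0.9, 6.1, 0], [0, 0, 0]], [[-0.9, 6.1, 0], [0, 0, 0]], [[-0.9, 6.1, 0], [0, 0, 0]], [[-0.9, 6.1, 0], [0, 0, 0]], [[-0.7, 6, 0], [0, 0, 0]]]}}

```text
clock: 19.92
tool_pos: [0.5635, 0.2813, 0.2868]
eef_rot: [-0.016, 1.0, -0.001, -0.001]
contact_force: [0.6, 0.7, 0.2]
opening: 0.402
finger_force: 0.0
```

Call:
{"fn": "step_arm", "kwargs": {"steps": [[[0, 4.3, 0], [0, 0, 0]], [[0, 0, 0], [0, 0, 0]]]}}

```text
clock: 20.18
tool_pos: [0.5601, 0.3277, 0.2866]
eef_rot: [-0.019, 1.0, 0.001, -0.002]
contact_force: [-0.6, -0.3, 0.6]
opening: 0.399
finger_force: 0.0
```

```bash
python3 - <<'E'
from h import *
import pickle
plan((.568,.322,.20,91.7))
w=snap('wrist'); pickle.dump(w,open('w6.pkl','wb')); im=w['img']
for p in((.5115,.320,.15),(.568,.3216,.15),(.623,.3235,.15)): print(np.round(proj(w,p),1))
u0,v0=proj(w,(.53,.3205,.15))
for v in(int(v0),int(v0)-12): print(v,int(u0)-25,im[v,int(u0)-25:int(u0)+25].mean(1).round().astype(int).tolist())
s=pickle.load(open('s0.pkl','rb'))['scene']
print(tri((s,210+651/4,175+423/4),(s,210+651/4,175+423/4)) if 0 else onz(s,210+651/4,175+423/4,.15))
E
```

```text
t 20.18 pos [0.5601 0.3277 0.2866] yawy 92.21 tilt [-0.004  0.001 -1.   ] open 0.399 F [-0.6 -0.3  0.6] ff 0.0 q [-0.36  0.72 -0.46  1.44  0.34  1.06  0.72]
 turn 0.5 shift cm [-0.78 -0.59  8.66] rows 1.4
[252.  138.8]
[251.8 193.9]
[251.9 241.9]
157 226 [81, 84, 83, 81, 81, 82, 83, 83, 77, 81, 80, 81, 78, 116, 133, 128, 126, 134, 133, 134, 109, 98, 116, 132, 143, 143, 150, 153, 148, 142, 135, 121, 107, 125, 134, 131, 133, 130, 134, 136, 131, 130, 133, 136, 131, 137, 135, 133, 133, 134]
145 226 [119, 121, 124, 121, 122, 119, 123, 122, 119, 122, 120, 118, 122, 123, 123, 124, 124, 125, 123, 123, 120, 124, 121, 130, 140, 147, 152, 150, 147, 143, 133, 117, 107, 119, 127, 122, 122, 121, 124, 125, 123, 122, 125, 127, 129, 128, 126, 126, 128, 126]
[0.56668574 0.32524697 0.15      ]
```

Call:
{"fn": "step_arm", "kwargs": {"steps": [[[-0.4, -0.3, 3], [0, 0, 0]], [[-0.4, -0.3, 5], [0, 0, 0]], [[0, 0, 3.5], [0, 0, 0]], [[0, 0, 1.2], [0, 0, 0]], [[0, 0, 0], [0, 0, 0]]]}}

```text
clock: 20.85
tool_pos: [0.5712, 0.3161, 0.1612]
eef_rot: [-0.015, 1.0, -0.001, -0.001]
contact_force: [-0.0, 0.3, 0.4]
opening: 0.402
finger_force: 0.0
```

Call:
{"fn": "step_arm", "kwargs": {"steps": [[[0, 0, 0], [0, 0, 0]], [[0, 0, 0], [0, 0, 0]], [[0, 0, 0], [0, 0, 0]], [[0, 0, 0], [0, 0, 0]]], "claw": -1, "grip_force": 20}}

```text
clock: 21.35
tool_pos: [0.5718, 0.3221, 0.1636]
eef_rot: [-0.017, 1.0, 0.004, 0.002]
contact_force: [1.2, 7.1, -0.2]
opening: 0.126
finger_force: 20.0
```

```bash
python3 - <<'E'
from h import *
plan((.568,.3216,.160,91.7))
p=sensors.get_state()['tool_pos']
r0=np.hypot(.155,.025);a0=np.arctan2(.025,.155)
th=np.r_[np.linspace(0,1.15,13)]
y=r0*np.cos(a0+th);z=r0*np.sin(a0+th)
print(np.c_[th[1:],np.diff(y)*100,-np.diff(z)*100].round(2))
E
```

```text
t 21.35 pos [0.5718 0.3221 0.1636] yawy 91.92 tilt [ 0.004  0.009 -1.   ] open 0.126 F [ 1.2  7.1 -0.2] ff 20.0 q [-0.37  0.86 -0.41  1.55  0.42  0.81  0.67]
 turn 0.2 shift cm [ 0.38 -0.04  0.36] rows 0.1
[[ 0.1  -0.31 -1.47]
 [ 0.19 -0.45 -1.44]
 [ 0.29 -0.59 -1.39]
 [ 0.38 -0.71 -1.32]
 [ 0.48 -0.84 -1.25]
 [ 0.57 -0.95 -1.16]
 [ 0.67 -1.06 -1.07]
 [ 0.77 -1.16 -0.96]
 [ 0.86 -1.24 -0.84]
 [ 0.96 -1.32 -0.72]
 [ 1.05 -1.38 -0.59]
 [ 1.15 -1.43 -0.46]]
```

Call:
{"fn": "step_arm", "kwargs": {"steps": [[[0, 0.4, 0.5], [0, 0, 0]], [[0, 0, 0], [0, 0, 0]], [[0, 0, 0], [0, 0, 0]]], "claw": -0.6}}

```text
clock: 21.72
tool_pos: [0.5711, 0.3207, 0.1565]
eef_rot: [-0.016, 1.0, -0.001, -0.0]
contact_force: [-0.3, 0.3, 0.1]
opening: 0.203
finger_force: 0.0
```

Call:
{"fn": "step_arm", "kwargs": {"steps": [[[0, 0, 0], [0, 0, 0]], [[0, 0, 0], [0, 0, 0]], [[0, 0, 0], [0, 0, 0]]], "claw": -1, "grip_force": 25}}

```text
clock: 22.1
tool_pos: [0.5711, 0.3223, 0.1568]
eef_rot: [-0.016, 1.0, 0.001, 0.0]
contact_force: [1.3, 3.2, -1.8]
opening: 0.123
finger_force: 25.0
```

Call:
{"fn": "step_arm", "kwargs": {"steps": [[[0, -0.13, -0.74], [0, 0, 0]], [[0, -0.18, -0.73], [0, 0, 0]], [[0, -0.21, -0.72], [0, 0, 0]], [[0, -0.24, -0.72], [0, 0, 0]], [[0, -0.28, -0.7], [0, 0, 0]], [[0, -0.31, -0.69], [0, 0, 0]], [[0, -0.34, -0.67], [0, 0, 0]], [[0, -0.37, -0.65], [0, 0, 0]], [[0, -0.41, -0.63], [0, 0, 0]], [[0, -0.43, -0.62], [0, 0, 0]], [[0, -0.46, -0.59], [0, 0, 0]], [[0, -0.49, -0.57], [0, 0, 0]]]}}

```text
clock: 23.6
tool_pos: [0.5723, 0.2847, 0.2387]
eef_rot: [-0.016, 1.0, 0.002, 0.001]
contact_force: [0.7, 5.5, 0.7]
opening: 0.124
finger_force: 25.0
```

```bash
python3 - <<'E'
from h import *
plan()
E
```

```text
t 23.6 pos [0.5723 0.2847 0.2387] yawy 91.85 tilt [ 0.002  0.004 -1.   ] open 0.124 F [0.7 5.5 0.7] ff 25.0 q [-0.29  0.75 -0.45  1.53  0.37  0.93  0.75]
```

Call:
{"fn": "step_arm", "kwargs": {"steps": [[[0, -0.52, -0.55], [0, 0, 0]], [[0, -0.54, -0.52], [0, 0, 0]], [[0, -0.57, -0.49], [0, 0, 0]], [[0, -0.59, -0.47], [0, 0, 0]], [[0, -0.61, -0.43], [0, 0, 0]], [[0, -0.63, -0.41], [0, 0, 0]], [[0, -0.65, -0.38], [0, 0, 0]], [[0, -0.67, -0.34], [0, 0, 0]], [[0, -0.68, -0.31], [0, 0, 0]], [[0, -0.7, -0.28], [0, 0, 0]], [[0, -0.71, -0.25], [0, 0, 0]], [[0, -0.72, -0.21], [0, 0, 0]]]}}

```text
clock: 25.1
tool_pos: [0.5748, 0.2082, 0.2859]
eef_rot: [-0.016, 1.0, 0.001, 0.001]
contact_force: [-0.0, 3.8, 6.1]
opening: 0.123
finger_force: 25.0
```

Call:
{"fn": "step_arm", "kwargs": {"steps": [[[0, 0, 0], [0, 0, 0]], [[0, 0, 0], [0, 0, 0]], [[0, 0, 0], [0, 0, 0]]]}}

```text
clock: 25.48
tool_pos: [0.5749, 0.2079, 0.2859]
eef_rot: [-0.016, 1.0, 0.001, 0.001]
contact_force: [-1.0, 3.1, 7.3]
opening: 0.128
finger_force: 25.0
```

```bash
python3 - <<'E'
from h import *
import pickle
plan()
S={n:snap(n) for n in('scene','side')}; pickle.dump(S,open('s1.pkl','wb'))
def brown(s,tag):
    h=cv2.cvtColor(s['img'],cv2.COLOR_RGB2HSV); m=((h[...,0]<14)&(h[...,1]>90)&(h[...,2]<150)&(h[...,2]>25)).astype(np.uint8)
    n,_,st,c=cv2.connectedComponentsWithStats(cv2.morphologyEx(m,cv2.MORPH_OPEN,np.ones((3,3))))
    for i in range(1,n):
        if st[i,4]>25: print(tag,c[i].round(1),st[i].tolist(),onz(s,*c[i],.115).round(3))
for t in('scene','side'): brown(S[t],t)
print({t:[np.round(proj(S[t],(x,.11,.1))) for x in(.44,.71)] for t in S})
E
```

```text
t 25.48 pos [0.5749 0.2079 0.2859] yawy 91.8 tilt [ 0.003  0.002 -1.   ] open 0.128 F [-1.   3.1  7.3] ff 25.0 q [-0.16  0.67 -0.47  1.57  0.35  0.99  0.87]
scene [238.8 147.5] [230, 141, 18, 14, 184] [ 0.462 -0.215  0.115]
scene [229.4 165.6] [220, 156, 20, 20, 280] [ 0.529 -0.186  0.115]
scene [303.8 226.1] [292, 215, 24, 25, 363] [0.542 0.098 0.115]
scene [496.8 276.6] [481, 258, 31, 36, 641] [0.326 0.556 0.115]
scene [271.3 265.6] [266, 260, 11, 13, 104] [0.684 0.113 0.115]
scene [489.2 301.1] [482, 296, 14, 12, 109] [0.4   0.571 0.115]
side [46.7 14.3] [32, 0, 30, 41, 648] [0.491 2.    0.115]
side [143.1  53.5] [90, 0, 102, 106, 7180] [0.711 1.097 0.115]
side [29.4 47.3] [19, 39, 19, 20, 179] [0.279 1.525 0.115]
side [ 2.2 52.3] [0, 47, 6, 11, 44] [0.155 1.538 0.115]
side [15.2 49.8] [12, 47, 8, 6, 28] [0.214 1.534 0.115]
side [26.7 62.8] [24, 61, 6, 5, 26] [0.221 1.333 0.115]
side [36.8 69.2] [34, 66, 7, 8, 40] [0.242 1.232 0.115]
side [18.1 80.1] [13, 72, 13, 18, 110] [0.146 1.164 0.115]
side [ 5.1 84.1] [0, 81, 10, 8, 49] [0.093 1.157 0.115]
side [184.7  88.5] [182, 85, 6, 8,
[... 353 characters left out ...]
 63] [0.669 0.417 0.115]
side [113.8 122.5] [110, 120, 9, 6, 44] [0.352 0.567 0.115]
side [224.  160.8] [216, 152, 18, 18, 265] [0.555 0.11  0.115]
side [296.1 162. ] [291, 159, 12, 7, 62] [ 0.741 -0.042  0.115]
side [252.6 170.5] [248, 166, 10, 10, 82] [0.601 0.011 0.115]
side [323.8 178.4] [321, 175, 6, 8, 28] [ 0.754 -0.158  0.115]
side [166.9 198.7] [163, 195, 8, 8, 47] [0.319 0.06  0.115]
side [272.2 259.5] [260, 250, 24, 21, 311] [ 0.43  -0.308  0.115]
side [257.8 280.5] [245, 268, 26, 27, 457] [ 0.363 -0.336  0.115]
side [324.1 290.8] [313, 277, 24, 29, 381] [ 0.471 -0.453  0.115]
{'scene': [array([331., 208.]), array([263., 275.])], 'side': [array([194., 178.]), array([261., 148.])]}
```

Call:
{"fn": "step_arm", "kwargs": {"steps": [[[0, 1.43, 0.46], [0, 0, 0]], [[0, 1.38, 0.59], [0, 0, 0]], [[0, 1.32, 0.72], [0, 0, 0]], [[0, 1.24, 0.84], [0, 0, 0]], [[0, 1.16, 0.96], [0, 0, 0]], [[0, 1.06, 1.07], [0, 0, 0]], [[0, 0.95, 1.16], [0, 0, 0]], [[0, 0.84, 1.25], [0, 0, 0]], [[0, 0.71, 1.32], [0, 0, 0]], [[0, 0.59, 1.39], [0, 0, 0]], [[0, 0.45, 1.44], [0, 0, 0]], [[0, 0.31, 1.5], [0, 0, 0]]]}}

```text
clock: 27.08
tool_pos: [0.5711, 0.3219, 0.1553]
eef_rot: [-0.016, 1.0, 0.0, 0.0]
contact_force: [2.6, 3.6, 0.9]
opening: 0.124
finger_force: 25.2
```

Call:
{"fn": "step_arm", "kwargs": {"steps": [[[0, 0, 0], [0, 0, 0]], [[0, 0, 0], [0, 0, 0]], [[0, 0, 0], [0, 0, 0]]]}}

```text
clock: 27.45
tool_pos: [0.571, 0.3218, 0.1555]
eef_rot: [-0.016, 1.0, 0.0, 0.0]
contact_force: [1.9, 5.6, -1.4]
opening: 0.124
finger_force: 25.2
```

```bash
cat >> h.py <<'E'
def brown(s):
    h=cv2.cvtColor(s['img'],cv2.COLOR_RGB2HSV); m=((h[...,0]<14)&(h[...,1]>90)&(h[...,2]<150)&(h[...,2]>25)).astype(np.uint8)
    n,_,st,c=cv2.connectedComponentsWithStats(cv2.morphologyEx(m,cv2.MORPH_OPEN,np.ones((3,3))))
    return [(c[i],st[i].tolist()) for i in range(1,n) if st[i,4]>25]
def near(s,tag,z=.115):
    for c,st in brown(s):
        P=onz(s,*c,z)
        if .4<P[0]<.75 and -.1<P[1]<.35: print(tag,c.round(1),st,P.round(3))
E
python3 - <<'E'
from h import *
import pickle
plan((.572,.3223,.157,None))
for t in('scene','side'): near(snap(t),t)
E
```

```text
t 27.45 pos [0.571  0.3218 0.1555] yawy 91.8 tilt [-0.     0.001 -1.   ] open 0.124 F [ 1.9  5.6 -1.4] ff 25.2 q [-0.37  0.87 -0.4   1.55  0.42  0.81  0.66]
 turn 0 shift cm [-0.1   0.05 -0.15] rows 0.0
scene [304.3 226.3] [293, 212, 23, 27, 352] [0.541 0.099 0.115]
scene [271.4 265.1] [265, 260, 13, 12, 106] [0.682 0.112 0.115]
side [224.  161.8] [216, 153, 18, 18, 243] [0.552 0.106 0.115]
side [293.9 160.7] [283, 154, 21, 14, 130] [ 0.74  -0.032  0.115]
side [252.4 170.5] [249, 166, 8, 10, 72] [0.6   0.011 0.115]
side [209.9 194.7] [207, 192, 7, 6, 30] [ 0.431 -0.004  0.115]
```

Call:
{"fn": "step_arm", "kwargs": {"steps": [[[0, 0, 0], [0, 0, 0]], [[0, 0, 0], [0, 0, 0]], [[0, 0, -3], [0, 0, 0]], [[0, 0, -5], [0, 0, 0]], [[0, 0, -5], [0, 0, 0]], [[-1.2, -5, -1.5], [0, 0, 0]], [[-1.3, -6, 0], [0, 0, 0]], [[-1.3, -6, 0], [0, 0, 0]], [[-1.3, -4.7, 0], [0, 0, 0]], [[0, 0, 0], [0, 0, 0]]], "claw": -0.2}}

```text
clock: 28.8
tool_pos: [0.6296, 0.0982, 0.3002]
eef_rot: [-0.011, 1.0, -0.003, -0.001]
contact_force: [-0.2, 0.9, 0.3]
opening: 0.399
finger_force: 0.0
```

```bash
python3 - <<'E'
from h import *
import pickle
plan()
S={n:snap(n) for n in('scene','side','wrist')}; pickle.dump(S,open('s2.pkl','wb'))
for t in S: near(S[t],t)
print('small z .04');near(S['wrist'],'wrist',.04);near(S['scene'],'scene',.04)
print('large tri',tri((S['scene'],304.3,226.3),(S['side'],224,161.8)),'small tri',tri((S['scene'],271.4,265.1),(S['side'],252.4,170.5)))
s=S['scene']; P=(.5683,.3216,.15); print('bar px',proj(s,P)); u,v=map(int,proj(s,P)); print(s['img'][v-8:v+9,u].mean(1).round())
E
```

```text
t 28.8 pos [0.6296 0.0982 0.3002] yawy 91.22 tilt [-0.002 -0.006 -1.   ] open 0.399 F [-0.2  0.9  0.3] ff 0.0 q [ 0.02  0.69 -0.47  1.46  0.34  1.07  1.07]
scene [302.5 227.2] [293, 217, 21, 21, 246] [0.547 0.098 0.115]
scene [271.4 265.5] [266, 260, 11, 13, 99] [0.683 0.113 0.115]
side [224.  161.1] [215, 153, 20, 17, 262] [0.554 0.109 0.115]
side [287.9 159.3] [284, 156, 10, 8, 43] [ 0.729 -0.014  0.115]
side [252.3 169.9] [248, 165, 9, 11, 84] [0.602 0.014 0.115]
wrist [238.   34.6] [235, 33, 7, 4, 27] [0.477 0.08  0.115]
wrist [240.2  47.9] [235, 40, 13, 15, 98] [0.489 0.082 0.115]
wrist [255.  110.3] [229, 85, 55, 53, 1517] [0.553 0.1   0.115]
wrist [264.7  87.2] [262, 84, 7, 7, 39] [0.528 0.11  0.115]
wrist [272.4 129.4] [270, 127, 6, 6, 31] [0.573 0.12  0.115]
wrist [246.5 184. ] [238, 171, 19, 25, 318] [0.639 0.092 0.115]
small z .04
wrist [238.   34.6] [235, 33, 7, 4, 27] [0.458 0.074 0.04 ]
wrist [240.2  47.9] [235, 40, 13, 15, 98] [0.473 0.077 0.04 ]
wrist [255.  110.3] [229, 85, 55, 53, 1517] [0.552 0.099 0.04 ]
wrist [264.7  87.2] [262, 84, 7, 7, 39] [0.521 0.111 0.04 ]
wrist [272.4 129.4] [270, 127, 6, 6, 31] [0.577 0.124 0.04 ]
wrist [246.5 184. ] [238, 171, 19, 25, 318] [0.659 0.089 0.04 ]
scene [302.5 227.2] [293, 217, 21, 21, 246] [0.507 0.073 0.04 ]
scene [271.4 265.5] [266, 260, 11, 13, 99] [0.654 0.088 0.04 ]
large tri [0.54675113 0.10052866 0.12143709] small tri [0.65296927 0.08720699 0.03930119]
bar px (np.float64(371.0931468237227), np.float64(280.2664612630688))
[178. 180. 184. 182. 175. 170. 173. 188. 206. 220. 220. 214. 201. 190.
 186. 190. 194.]
```

```bash
python3 - <<'E'
from h import *
import pickle
S=pickle.load(open('s2.pkl','rb'));w=S['wrist']
print(onz(w,256.5,111.5,.118))
h=cv2.cvtColor(w['img'],cv2.COLOR_RGB2HSV); m=((h[...,0]<16)&(h[...,1]>80)&(h[...,2]<190)).astype(np.uint8)*255
m[:75]=0;m[150:]=0;m[:,:222]=0;m[:,292:]=0
c=max(cv2.findContours(cv2.morphologyEx(m,cv2.MORPH_OPEN,np.ones((3,3))),0,2)[0],key=cv2.contourArea);print(cv2.minEnclosingCircle(c),cv2.minAreaRect(c))
(u,v),_=cv2.minEnclosingCircle(c);print(onz(w,u,v,.118))
plan((.554,.1025,.3,None))
E
```

```text
[0.55376928 0.10137932 0.118     ]
((256.8975830078125, 111.10240936279297), 29.876907348632812) ((257.3899230957031, 111.36697387695312), (56.128623962402344, 57.94849395751953), 16.699243545532227)
[0.55332882 0.10181273 0.118     ]
t 28.95 pos [0.6279 0.107  0.301 ] yawy 91.86 tilt [-0.002  0.001 -1.   ] open 0.402 F [-0.8  0.4 -0.1] ff 0.0 q [ 0.01  0.69 -0.48  1.46  0.34  1.07  1.07]
 turn 0 shift cm [ 7.4 -0.2  0.1] rows 1.2
```

Call:
{"fn": "step_arm", "kwargs": {"steps": [[[4, 0.2, 0], [0, 0, 0]], [[3.5, 0.2, 0], [0, 0, 0]], [[0, 0, 0], [0, 0, 10]], [[0, 0, 0], [0, 0, 10]], [[0, 0, 0], [0, 0, 10]], [[0, 0, 0], [0, 0, 10]], [[0, 0, 0], [0, 0, 10]], [[0, 0, 0], [0, 0, 10]], [[0, 0, 0], [0, 0, 10]], [[0, 0, 0], [0, 0, 10]], [[0, 0, 0], [0, 0, 9.5]], [[0, 0, 0], [0, 0, 0]]], "claw": 1}}

```text
clock: 30.45
tool_pos: [0.5529, 0.1098, 0.3013]
eef_rot: [0.691, 0.723, -0.0, -0.0]
contact_force: [0.4, 0.3, -0.1]
opening: 1.003
finger_force: 0.0
```

```bash
python3 - <<'E'
from h import *
plan((.554,.1025,.3,1.7))
E
```

```text
t 30.45 pos [0.5529 0.1098 0.3013] yawy 2.6 tilt [-0.001  0.    -1.   ] open 1.003 F [ 0.4  0.3 -0.1] ff 0.0 q [-0.25  0.55 -0.05  1.7   0.03  0.89 -0.26]
 turn 0.9 shift cm [-0.73  0.09  0.13] rows 0.1
```

Call:
{"fn": "step_arm", "kwargs": {"steps": [[[-0.73, 0.05, 2], [0, 0, 0.9]], [[0, 0, 5], [0, 0, 0]], [[0, 0, 5], [0, 0, 0]], [[0, 0, 3.5], [0, 0, 0]], [[0, 0, 1.5], [0, 0, 0]], [[0, 0, 0.9], [0, 0, 0]], [[0, 0, 0], [0, 0, 0]]]}}

```text
clock: 31.32
tool_pos: [0.5548, 0.1008, 0.1228]
eef_rot: [0.698, 0.716, 0.0, 0.0]
contact_force: [0.0, -2.1, 0.2]
opening: 1.002
finger_force: 0.0
```

Call:
{"fn": "step_arm", "kwargs": {"steps": [[[0, 0, 0], [0, 0, 0]], [[0, 0, 0], [0, 0, 0]], [[0, 0, 0], [0, 0, 0]], [[0, 0, 0], [0, 0, 0]]], "claw": -1, "grip_force": 12}}

```text
clock: 31.82
tool_pos: [0.5542, 0.1005, 0.1228]
eef_rot: [0.698, 0.716, -0.0, -0.0]
contact_force: [-1.6, -0.9, 4.9]
opening: 0.696
finger_force: 12.0
```

```bash
python3 - <<'E'
from h import *
import pickle
w=pickle.load(open('w3.pkl','rb'));k=1/1.5625
for q in((430,247),(557,317),(371,374)): print(onz(w,q[0]*k,q[1]*k,.06).round(4))
C=[onz(w,q[0]*k,q[1]*k,.06) for q in((557,317),(371,374))];print(np.mean(C,0))
plan((.554,.1005,.28,None),(.618,-.297,.28,None))
E
```

```text
[ 0.5382 -0.3628  0.06  ]
[ 0.5631 -0.229   0.06  ]
[ 0.6726 -0.3763  0.06  ]
[ 0.61784471 -0.30264989  0.06      ]
t 31.82 pos [0.5542 0.1005 0.1228] yawy 1.41 tilt [-0.  0. -1.] open 0.696 F [-1.6 -0.9  4.9] ff 12.0 q [-0.24  0.8  -0.03  1.87  0.05  0.47 -0.29]
 turn 0 shift cm [  0.    -0.02 -15.72] rows 2.5
 turn 0 shift cm [-39.9    5.42  -0.  ] rows 6.4
```

Call:
{"fn": "step_arm", "kwargs": {"steps": [[[0, 0, -3], [0, 0, 0]], [[0, 0, -5], [0, 0, 0]], [[0, 0, -5], [0, 0, 0]], [[-2, 0.3, -3], [0, 0, 0]], [[-5.5, 0.75, 0], [0, 0, 0]], [[-6, 0.8, 0], [0, 0, 0]], [[-6, 0.8, 0], [0, 0, 0]], [[-6, 0.8, 0], [0, 0, 0]], [[-6, 0.8, 0], [0, 0, 0]], [[-5.5, 0.75, 0], [0, 0, 0]], [[-3.3, 0.4, 0], [0, 0, 9]], [[0, 0, 0], [0, 0, 0]]]}}

```text
clock: 33.33
tool_pos: [0.6173, -0.3053, 0.2815]
eef_rot: [0.754, 0.657, -0.001, 0.001]
contact_force: [0.3, -0.4, -0.6]
opening: 0.697
finger_force: 12.0
```

```bash
python3 - <<'E'
from h import *
plan((.618,-.301,.28,-8),(.618,-.301,.062,-8))
E
```

```text
t 33.33 pos [ 0.6173 -0.3053  0.2815] yawy -7.93 tilt [-0.001 -0.003 -1.   ] open 0.697 F [ 0.3 -0.4 -0.6] ff 12.0 q [ 0.4   0.76 -0.02  1.33  0.02  1.06  0.24]
 turn 0.1 shift cm [0.44 0.01 0.15] rows 0.1
 turn -0.0 shift cm [ 0.   0.  21.8] rows 3.5
```

Call:
{"fn": "step_arm", "kwargs": {"steps": [[[0.2, 0, 3], [0, 0, 0]], [[0.1, 0, 6], [0, 0, 0]], [[0, 0, 6], [0, 0, 0]], [[0, 0, 4], [0, 0, 0]], [[0, 0, 2.5], [0, 0, 0]], [[0, 0, 0], [0, 0, 0]], [[0, 0, 0], [0, 0, 0]]]}}

```text
clock: 34.2
tool_pos: [0.6198, -0.2975, 0.0686]
eef_rot: [0.752, 0.659, 0.001, 0.001]
contact_force: [-0.7, -1.1, 0.2]
opening: 0.696
finger_force: 12.0
```

Call:
{"fn": "step_arm", "kwargs": {"steps": [[[0, 0, 0], [0, 0, 0]], [[0, 0, 0], [0, 0, 0]], [[0, 0, 0], [0, 0, 0]]], "claw": 0.7}}

```text
clock: 34.58
tool_pos: [0.619, -0.2983, 0.068]
eef_rot: [0.752, 0.659, 0.0, 0.0]
contact_force: [-0.7, -0.1, -0.2]
opening: 0.85
finger_force: 0.0
```

Call:
{"fn": "step_arm", "kwargs": {"steps": [[[0, 0, -2], [0, 0, 0]], [[0, 0, -5], [0, 0, 0]], [[0, 0, -6], [0, 0, 0]], [[0, 0, -6], [0, 0, 0]], [[-2, 0, -4], [0, 0, 0]], [[-4, 0, 0], [0, 0, 0]], [[5, 0, 0], [0, 0, 0]], [[5, 0, 0], [0, 0, 0]], [[0, 0, 0], [0, 0, 0]], [[0, 0, 0], [0, 0, 0]]]}}

```text
clock: 35.83
tool_pos: [0.6239, -0.2592, 0.2986]
eef_rot: [0.752, 0.659, -0.0, 0.001]
contact_force: [-0.9, 0.4, 0.3]
opening: 0.849
finger_force: 0.0
```

```bash
python3 - <<'E'
from h import *
import pickle
plan()
S={n:snap(n) for n in('scene','side','wrist')}; pickle.dump(S,open('s3.pkl','wb'))
for t in S:
    for c,st in brown(S[t]):
        P=onz(S[t],*c,.03)
        if .3<P[0]<.8 and -.6<P[1]<.35: print(t,c.round(1),st,P.round(3))
E
```

```text
t 35.83 pos [ 0.6239 -0.2592  0.2986] yawy -7.6 tilt [ 0.001 -0.001 -1.   ] open 0.849 F [-0.9  0.4  0.3] ff 0.0 q [ 0.33  0.72 -0.02  1.35  0.02  1.07  0.18]
scene [238.9 147.6] [230, 141, 18, 14, 188] [ 0.409 -0.27   0.03 ]
scene [229.3 165.8] [220, 156, 20, 20, 275] [ 0.484 -0.239  0.03 ]
scene [179.4 172.8] [171, 164, 18, 18, 220] [ 0.607 -0.332  0.03 ]
scene [311.1 218.8] [307, 214, 9, 11, 64] [0.463 0.07  0.03 ]
scene [271.4 265.2] [266, 260, 11, 12, 97] [0.649 0.085 0.03 ]
side [252.3 170. ] [248, 165, 9, 11, 84] [0.661 0.099 0.03 ]
side [209.8 195.5] [208, 193, 5, 6, 26] [0.47  0.077 0.03 ]
side [167.3 198.4] [165, 196, 6, 6, 32] [0.35  0.151 0.03 ]
side [324.8 249.5] [316, 241, 21, 18, 272] [ 0.613 -0.321  0.03 ]
side [272.5 258.8] [261, 248, 23, 21, 300] [ 0.473 -0.256  0.03 ]
side [257.7 280.3] [245, 268, 26, 26, 457] [ 0.397 -0.288  0.03 ]
side [229.4 272.6] [227, 270, 6, 6, 30] [ 0.35  -0.221  0.03 ]
side [323.8 291.1] [313, 278, 24, 28, 350] [ 0.515 -0.418  0.03 ]
wrist [176.1 164.8] [168, 157, 16, 18, 107] [ 0.501 -0.247  0.03 ]
wrist [155.4 165.2] [149, 160, 12, 12, 71] [ 0.469 -0.243  0.03 ]
wrist [167.5 165.7] [164, 162, 7, 8, 34] [ 0.487 -0.246  0.03 ]
wrist [150.7 174.5] [145, 172, 12, 6, 42] [ 0.459 -0.256  0.03 ]
wrist [124.2 191. ] [101, 174, 47, 37, 934] [ 0.411 -0.276  0.03 ]
wrist [169.8 177.7] [168, 175, 5, 7, 27] [ 0.487 -0.265  0.03 ]
wrist [157.3 183.9] [150, 180, 17, 10, 103] [ 0.465 -0.272  0.03 ]
wrist [258.2 195.6] [255, 194, 7, 5, 26] [ 0.617 -0.312  0.03 ]
wrist [244.2 204.4] [241, 203, 8, 4, 28] [ 0.593 -0.323  0.03 ]
wrist [243.  214.5] [239, 211, 8, 7, 45] [ 0.589 -0.34   0.03 ]
wrist [261.5 220.9] [255, 216, 13, 11, 61] [ 0.616 -0.355  0.03 ]
```

```bash
python3 -c "
from h import *
from plant import finish_job
a=snap('scene');
print(tri((a,179.4,172.8),(snap('side'),324.8,249.5)));print(finish_job())"
```

```text
[ 0.6096817  -0.32554858  0.0376825 ]
the job is handed in; nothing more can be done
None
```

The job is handed in after about 36 s of the 72 s allowed. The gap measured about 53 mm and the gauge check passed. The gauge stands on the table, both small cones are in the pan, the tray is level and the large cone is in the white bin.

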